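# Fit the raking-light post into its foot at the manuscript copy stand

## Task

Put the light back up for raking shots: set the stop collar flat on the bushing on top of the light foot's upper clamp and let go of it, then feed the long post from the rack, bevelled end down, through the collar and both clamps until its foot sticks out about 2 cm below the lower clamp. The clamps are slack, so finish holding the post there, upright, still and hanging free in the grip, ready for the screws to be tightened. The collar stays seated on the bushing, the short post stays in the rack, and the other things on the table stay as they are.

Things in the scene. Friction and masses are not known exactly. Their poses are not given: they have to be found in the camera images.
- light_foot: Fixed light foot: dark base plate 165 x 125 x 12 mm with a grey spine and two grey split clamps, one above the other (80 x 40 x 16 mm each), bores on one vertical axis, screws slack. Origin: on that axis at table height, z up. Spine on the +x side, 44 to 60 mm from the axis, 112 mm high; black thumbscrews to -y. Plate: x -58 to +108 mm, y -63 to +63 mm.
- upper_seat (a point): Centre of the flat top of the pale nylon bushing in the upper clamp, on the bore axis, 116 mm above the table: the highest part of the foot. Its round flange is 32 mm across and stands 8 mm above the clamp block. Bore 19 mm, widened by a 3 mm lead-in cone to 25 mm at the top. The clamp's underside is 24 mm below this point.
- lower_mouth (a point): Centre of the top of the same kind of bushing in the lower clamp, on the same axis, 72 mm above the table (44 mm below upper_seat): bore 19 mm with a 3 mm lead-in cone.
- lower_under (a point): Centre of the lower clamp's underside on the same axis, 48 mm above the table (36 mm above the base plate). The post's foot must end about 20 mm below this point.
- stop_collar: Loose steel ring lying flat, 38 mm outside, 21 mm bore, 16 mm high, 80 g, with a small black-headed thumbscrew sticking out radially. Origin: centre of its underside; z up along the ring's axis; the thumbscrew points along its +x, out to 35 mm from the axis, 13 mm thick. Grip it across its y axis.
- rack: Fixed pale wooden block 70 x 150 x 46 mm with three upright holes (18.5 mm wide, floor 10 mm above the table) in a row along its y axis at -45, 0 and +45 mm. Origin: centre of its underside. The long post and the short post stand in the two outer holes, either way round.
- post: The long post: steel rod, 16 mm diameter, 180 mm long, about 150 g, standing upright in the rack, its top 190 mm above the table. Origin: centre of its lower end face (its foot), z up along the rod. The foot is bevelled from 16 to 10 mm over 4 mm. A turned groove 9 to 20 mm below the top is in looks only: it grips as a plain rod.
- short_post: The short post, not wanted: steel rod 16 mm in diameter and 115 mm long standing in the rack, top 125 mm above the table. Origin: centre of its lower end.
- lens_ring: Bystander: flat black lens adapter ring 62 mm across, 10 mm high. Origin: centre of its underside.
- lens: Bystander: black camera lens standing upright, 70 mm across and 82 mm high. Origin: centre of its underside.
- book_weight: Bystander: brass bar 110 x 35 x 22 mm lying flat, long side along its x. Origin: centre of its underside.
- brush: Bystander: dusting brush 190 mm long lying on the table. Origin: near its middle.
- loupe: Bystander: black magnifier loupe 40 mm across and 32 mm high. Origin: centre of its underside.
Things that resemble listed ones, but are neither listed nor needed, are in the scene too. Leave any pink look-alike of the stop_collar alone. What is shaped like the post but purple is not meant.

How it is judged:
By the outcome, as a careful person would: the job done as asked, in the order asked, and still so for the second after the job is handed in, while the arm keeps its last pose, push and grip.
It also fails if it takes over 67 s, if anything falls off the work surface, if the arm or the gripper's body presses on something with over 40 N, if the wrist force passes 120 N, or if a joint passes its speed limit or range.

## Robot

A 6-joint arm with a two-finger parallel gripper is mounted at the origin on the work surface. World frame = base frame: x ahead of the robot, y to its left, z up, the work surface at z = 0. Lengths are in mm, angles in rad, forces in N, time in s.
With the tool pointing down it reaches from about 350 to 950 mm from the base axis. Payload 17.4 kg.
Tool frame: the origin (TCP) lies at the very end of the fingers, on their centre line; the grasp point (between the pads) lies 19 mm behind it (robot.tcp_to_grasp is the z of the grasp point in the tool frame, in mm); z points along the fingers, y is the direction in which the jaws open and shut (so a half turn about z gives the same grasp; the last joint's range is limited). The gripper opens to 93 mm and grips with 3 to 60 N. Pads are 15 mm wide; open, the fingers measure 128 mm over their backs; the gripper's body (75 mm by 188 mm) begins 65 mm behind the grasp point.
Start: joints at [1.291, 0.116, 1.442, -0, 1.584, -0.038], TCP at [161.637, 655.367, 218.646] pointing down, gripper open.
Joint ranges: [-2.83, 2.83], [-0.83, 2.19], [0.07, 2.5], [-1.14, 4.28], [0.01, 3], [-2.97, 2.97]. Speed limits (rad/s): [1.89, 1.89, 2.22, 3.14, 3.14, 3.14].

## Interface

Orientations are given as a 3x3 rotation matrix whose columns are the frame's x, y, z axes.
In Python, from station import robot gives the robot as it stands.
- The arm moves only by the tool send_rows, never from a script. Its argument "rows" is a list that holds one entry, the list of rows, each a list of 5 numbers: the opening in per cent of the stroke, from 0 (shut) to 100 (fully open), then the shift along the tool's x, y, z in units of 0.15 m (1.0 is 0.15 m), then the turn about the tool's z in units of 180 degrees (1.0 is 180 degrees). In form: [[[gripper, x, y, z, yaw], ...]]. A call has 1 to 5 rows; each row is the pose to reach, as a shift and turn from the pose measured when the call began, along the tool's axes at that moment, turning the shorter way round; what a row does not reach only later rows make up. A row lasts 1/10 s, in which the tool goes at most 50 mm and 8.59 degrees, less where a joint would pass 70% of its speed; a pose out of reach is approached as far as the arm can. A call with a number of a shift or a turn outside -1 to 1 is refused whole. A call with a gripper value outside its range is refused whole. The fingers move at their own pace and stop on an object; "grip_force" is the grip in N (left out, the last holds). Time passes only in rows, so rows that repeat a pose let the fingers close. It gives the time, the measured TCP pose, the force and the opening at its end, in the units of the state.
- robot.get_obs(): the state, without advancing time (a new reading comes with each control period).
- robot.camera(name): name is "scene" or "top" or "wrist"; returns the picture (420x560x3 uint8, red, green, blue); there is no depth.
- robot.get_calibration(name): a dict with "camera_matrix" (3x3 intrinsics, pixels), "R" (3x3) and "t" (3): a world point X has camera coordinates R X + t. Camera axes: x right, y down, z forward; pixel columns grow to the right and rows downward; lengths in mm; the calibration is good to about 2 mm. A picture is of the moment at which its call begins: read the wrist's pose just before it. get_calibration takes no time and is no camera call; for the wrist camera it gives the pose at the moment of the call.
- robot.close_job(): hands the job in, once; it reports no verdict.
The state is a dict: "clock": time; "q": joint angles; "joint_vel": joint speeds; "joint_efforts": joint torques, N m; "ee_pos": TCP position; "eef_rot": TCP orientation; "wrist_force": force on the tool from outside, world axes, zero at the start; "torque": the same for the moment, N m; "finger_gap": finger opening in mm.
Only numpy, scipy, OpenCV 4.12 (cv2) and the standard library are available. Lean on these libraries where they do the work, as an engineer would, in place of code of your own. Each camera call takes 0.05 s, during which the arm holds its last target.

## Working session

There is one attempt and no reset: what is moved stays moved. The work goes in short steps, Python scripts to look and compute and a tool call to move; the robot and the scene stay as the last step left them, time stands still between calls to the robot, and variables do not carry over. Pictures are saved under pics/ and viewed, and the job is handed in when it is done.

Besides the shell and the picture viewer there is one more tool, called after "Call:" by a JSON object that holds its "fn" and its "kwargs", one argument or row to a line. send_rows: Moves the arm, as the interface text tells. Its arguments: {"type":"object","properties":{"rows":{"type":"array","items":{"type":"array","items":{"type":"array","items":{"type":"number"}}}},"grip_force":{"type":"number"}},"required":["rows"]}

```bash
ls; mkdir -p pics; python3 - <<'E'
from station import robot
import cv2
o=robot.get_obs();print(o['clock'],o['ee_pos'],o['eef_rot'],o['finger_gap'],robot.tcp_to_grasp)
for n in ['scene','top','wrist']:
    c=robot.get_calibration(n);im=robot.camera(n)
    print(n,c)
    cv2.imwrite(f'pics/{n}0.png',im[:,:,::-1])
E
```

```text
pics
0.0 [161.60076828 655.16299704 217.9107241 ] [[-9.70904138e-01  2.39468321e-01 -2.80342733e-04]
 [ 2.39468485e-01  9.70903522e-01 -1.09332488e-03]
 [ 1.03690745e-05 -1.12864690e-03 -9.99999363e-01]] 92.68029196742414 -18.8
scene {'camera_matrix': array([[423.8190351 ,   0.        , 277.6406883 ],
       [  0.        , 423.8190351 , 209.35667118],
       [  0.        ,   0.        ,   1.        ]]), 'R': array([[ 0.79161066,  0.61056589, -0.02370376],
       [ 0.33083059, -0.4608981 , -0.82348289],
       [-0.51371558,  0.6440359 , -0.56684572]]), 't': array([-395.26434858,  -76.54815824, 1425.57664361])}
top {'camera_matrix': array([[484.93904363,   0.        , 290.026171  ],
       [  0.        , 484.93904363, 209.14379523],
       [  0.        ,   0.        ,   1.        ]]), 'R': array([[-0.00687615, -0.99986432, -0.01496847],
       [-0.98389528,  0.00943851, -0.17849648],
       [ 0.17861355,  0.01350004, -0.98382669]]), 't': array([   2.34435602,  505.38112624, 1233.81477984])}
wrist {'camera_matrix': array([[341.04745911,   0.        , 280.14909878],
       [  0.        , 341.04745911, 208.84176471],
       [  0.        ,   0.        ,   1.        ]]), 'R': array([[ 0.24019798,  0.97072302, -0.00132369],
       [ 0.92866243, -0.22939293,  0.29148751],
       [ 0.28264999, -0.07124397, -0.95657372]]), 't': array([-673.92691196,  -34.59537869,  391.12245453])}
```

View pics/scene0.png

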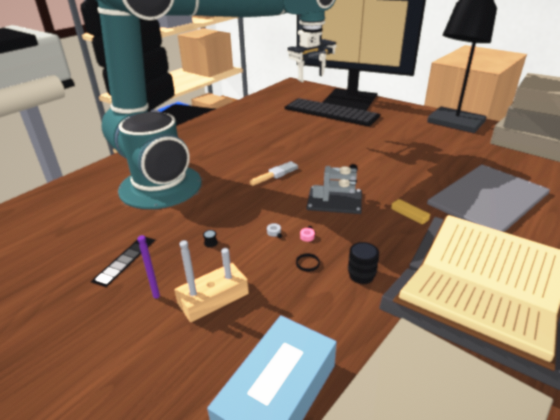

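View pics/top0.png

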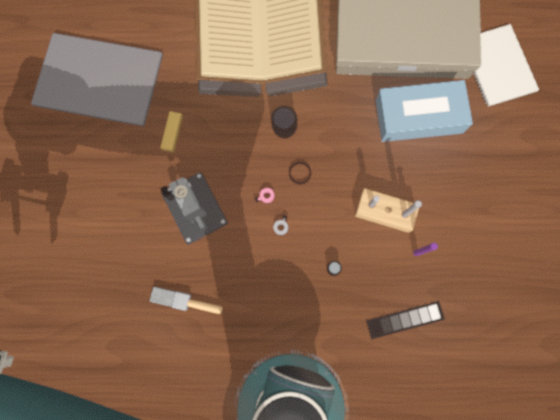

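View pics/wrist0.png

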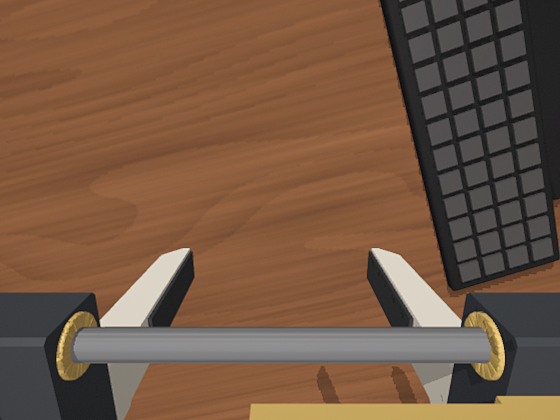

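The stop_collar candidates are the steel ring at top (281,227) and the pink ring at (266,195), which is excluded. The post candidates are the long grey rod in the rack at top (411,210) / scene (187,265), the short rod at (373,202) / scene (227,262), and the purple rod at (425,250), which is excluded. I choose the steel ring and the tall grey rod, and will check both in close crops.

```bash
python3 - <<'E'
import cv2,numpy as np
t=cv2.imread('pics/top0.png');s=cv2.imread('pics/scene0.png')
def c(im,x,y,w,h,k):return cv2.resize(im[y:y+h,x:x+w],None,fx=k,fy=k,interpolation=cv2.INTER_CUBIC)
a=c(t,245,180,50,60,6);b=c(t,350,180,90,60,5)[:,:450];d=c(t,155,165,75,82,5)
e=c(s,130,220,125,100,4)
cv2.imwrite('pics/c1.png',np.hstack([a[:300],b[:300]]))
cv2.imwrite('pics/c2.png',d);cv2.imwrite('pics/c3.png',e)
E
```

```text
(no output)
```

View pics/c1.png

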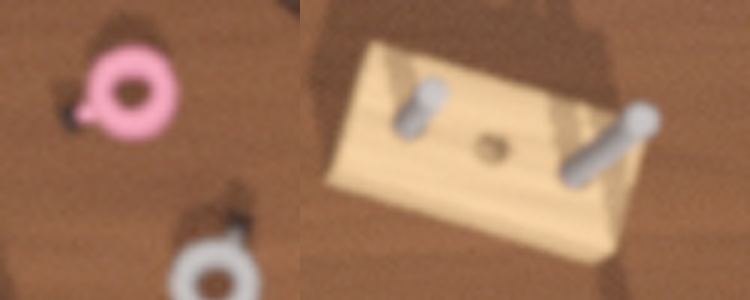

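View pics/c2.png

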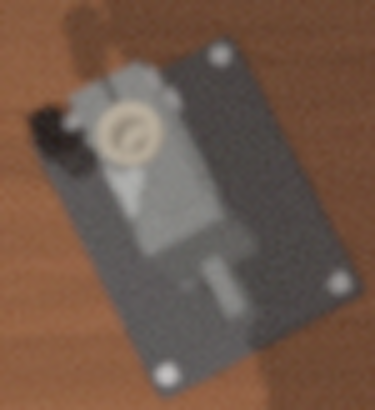

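View pics/c3.png

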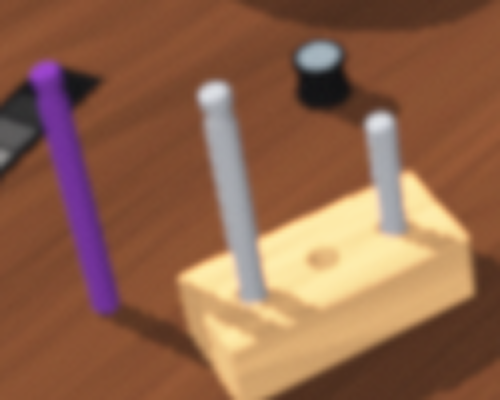

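```bash
cat > h.py <<'E'
import numpy as np,cv2
from station import robot
def ray(c,uv,z):
    K,R,t=np.array(c['camera_matrix']),np.array(c['R']),np.array(c['t'])
    d=R.T@np.linalg.solve(K,[uv[0],uv[1],1.]);o=-R.T@t
    return o+d*(z-o[2])/d[2]
def proj(c,X):
    p=np.array(c['camera_matrix'])@(np.array(c['R'])@np.array(X,float)+np.array(c['t']));return p[:2]/p[2]
E
python3 - <<'E'
from h import *
c=robot.get_calibration('top');s=robot.get_calibration('scene')
P=lambda n,u,z,cc=c:print(n,ray(cc,u,z).round(1))
P('collar',(280.8,227.5),16);P('collar screw',(284.7,217),8)
P('bush',(180.6,191.6),116)
P('post top',(418.4,204.4),190);P('post base',(404.6,215.6),46)
P('short top',(350+132/5,180+95/5),125)
P('rack hole',(350+190/5,180+149/5),46)
for q in [(220,55),(340,283),(167,375)]:P('plate scr',(155+q[0]/5,165+q[1]/5),12)
P('post top S',(130+215/4,220+90/4),190,s)
P('post base S',(130+252/4,220+298/4),46,s)
for uv,z in [((344.5,170.5),116),((274,229),16)]:P('S',uv,z,s)
sc=cv2.imread('pics/scene0.png')
a=cv2.resize(sc[155:215,300:370],None,fx=6,fy=6,interpolation=2)
b=cv2.resize(sc[215:275,260:325],None,fx=6,fy=6,interpolation=2)
cv2.imwrite('pics/c4.png',np.hstack([a,b])[:,:800])
E
```

```text
collar [460.9  23.7  16. ]
collar screw [490.7  13.3   8. ]
bush [540.1 272.2 116. ]
post top [ 487.5 -303.   190. ]
post base [ 485.2 -302.    46. ]
short top [ 514.4 -216.8  125. ]
rack hole [ 501.1 -259.3   46. ]
plate scr [606.5 248.4  12. ]
plate scr [479. 180.  12.]
plate scr [429.9 272.2  12. ]
post top S [ 492.4 -300.   190. ]
post base S [ 496.7 -304.9   46. ]
S [545.9 267.5 116. ]
S [469.4  22.6  16. ]
```

View pics/c4.png

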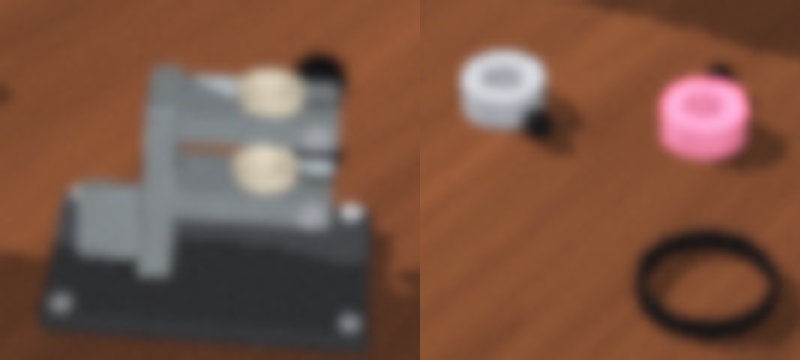

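```bash
cat >> h.py <<'E'
def plan(tgt,jaw=None,prt=True):
    """tgt world TCP; jaw: wanted world angle(deg) of tool y (mod 180). print shift units & yaw units"""
    o=robot.get_obs();R=np.array(o['eef_rot']);p=np.array(o['ee_pos'])
    d=R.T@(np.array(tgt,float)-p)
    y=0
    cur=np.degrees(np.arctan2(R[1,1],R[0,1]))
    if jaw is not None:
        dw=(jaw-cur+90)%180-90
        y=-dw  # tool z down: positive turn = negative world yaw
    print('t',round(o['clock'],2),'pos',p.round(1),'jaw',round(cur,1),'gap',round(o['finger_gap'],1),'F',np.round(o['wrist_force'],1),'\n shift units',(d/150).round(4),'yaw units',round(y/180,4),'tilt',R[:2,2].round(4))
def snap(n,f,crop=None,k=1):
    c=robot.get_calibration(n);im=robot.camera(n)[:,:,::-1]
    cv2.imwrite('pics/'+f+'_raw.png',im)
    np.save('pics/'+f+'.npy',c,allow_pickle=True)
    if crop: x,y,w,h=crop;im=im[y:y+h,x:x+w]
    if k!=1: im=cv2.resize(im,None,fx=k,fy=k,interpolation=2)
    cv2.imwrite('pics/'+f+'.png',im);return c
def cal(f):return np.load('pics/'+f+'.npy',allow_pickle=True).item()
E
python3 - <<'E'
from h import *
o=robot.get_obs();R=o['eef_rot'];w=robot.get_calibration('wrist')
C=-w['R'].T@w['t'];print('cam in tool',(R.T@(C-o['ee_pos'])).round(1),'axis in tool',(R.T@w['R'][2]).round(3))
plan([440,60,200],71)
c=robot.get_calibration('top')
print(ray(c,(434,246),180),ray(c,(416,253),0))
E
```

```text
cam in tool [  80.4   -0.5 -165.4] axis in tool [-0.292 -0.     0.957]
t 0.15 pos [161.6 655.2 218.1] jaw 76.1 gap 93.2 F [-0.3  0.4 -0.2] 
 shift units [-2.7522 -3.4082  0.1234] yaw units 0.0286 tilt [-0.0002 -0.0008]
[ 391.09980775 -336.2087904   180.        ] [ 391.00385671 -337.85853085    0.        ]
```

Call:
{"fn": "send_rows", "kwargs": {
  "rows": [
    [[100,-0.9,-1,0.03,0],[100,-0.9,-1,0.03,0],[100,-0.9,-1,0.03,0],[100,-0.9,-1,0.03,0],[100,-0.9,-1,0.03,0]]
  ],
  "grip_force": 15
}}

```text
clock: 0.65
ee_pos: [258.6, 473.7, 213.9]
eef_rot: [[-0.97, 0.242, 0.001], [0.242, 0.97, -0.001], [-0.001, -0.001, -1.0]]
wrist_force: [0.2, 0.9, 0.4]
finger_gap: 92.7
```

Call:
{"fn": "send_rows", "kwargs": {
  "rows": [
    [[100,-0.9,-1,0.03,0],[100,-0.9,-1,0.03,0],[100,-0.9,-1,0.03,0],[100,-0.9,-1,0.03,0],[100,-0.9,-1,0.03,0]]
  ]
}}

```text
clock: 1.15
ee_pos: [354.8, 292.3, 209.8]
eef_rot: [[-0.969, 0.246, 0.001], [0.246, 0.969, -0.001], [-0.002, -0.001, -1.0]]
wrist_force: [-1.1, 1.3, -1.3]
finger_gap: 93.0
```

```bash
python3 -c "
from h import *
plan([440,60,200],71)"
```

```text
t 1.15 pos [354.8 292.3 209.8] jaw 75.7 gap 93.0 F [-1.1  1.3 -1.3] 
 shift units [-0.9313 -1.361   0.0682] yaw units 0.0264 tilt [ 0.0014 -0.0014]
```

Call:
{"fn": "send_rows", "kwargs": {
  "rows": [
    [[100,-0.6,-0.9,0.03,0.026],[100,-0.6,-0.9,0.03,0.026],[100,-0.6,-0.9,0.03,0.026],[100,-0.6,-0.9,0.03,0.026],[100,-0.6,-0.9,0.03,0.026]]
  ]
}}

```text
clock: 1.65
ee_pos: [409.4, 138.1, 205.5]
eef_rot: [[-0.945, 0.327, 0.001], [0.327, 0.945, -0.001], [-0.002, -0.001, -1.0]]
wrist_force: [0.7, 0.4, 0.5]
finger_gap: 93.3
```

Call:
{"fn": "send_rows", "kwargs": {
  "rows": [
    [[100,-0.36,-0.48,0.02,0],[100,-0.36,-0.48,0.02,0],[100,-0.36,-0.48,0.02,0],[100,-0.36,-0.48,0.02,0]]
  ]
}}

```text
clock: 2.05
ee_pos: [437.0, 53.1, 202.5]
eef_rot: [[-0.945, 0.328, 0.001], [0.328, 0.945, -0.001], [-0.001, -0.001, -1.0]]
wrist_force: [-1.0, 0.7, -0.1]
finger_gap: 92.8
```

```bash
python3 -c "
from h import *
plan([440,60,200],71)
snap('wrist','w1')"
```

```text
t 2.05 pos [437.   53.1 202.5] jaw 70.9 gap 92.8 F [-1.   0.7 -0.1] 
 shift units [-0.0036  0.05    0.0168] yaw units -0.0008 tilt [ 0.0008 -0.001 ]
```

View pics/w1.png

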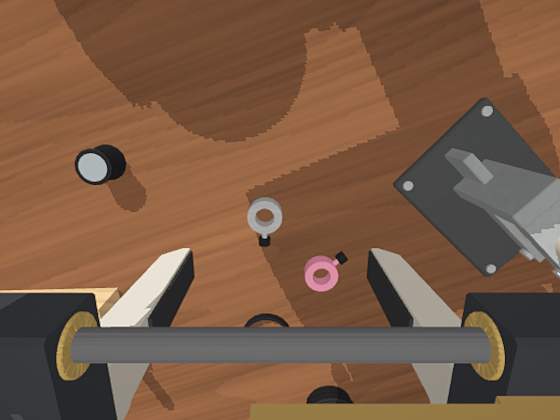

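```bash
python3 - <<'E'
from h import *
im=cv2.imread('pics/w1_raw.png');c=cal('w1')
roi=im[185:262,230:360].astype(int)
hsv=cv2.cvtColor(im,cv2.COLOR_BGR2HSV)
def fit(m,name):
    cs,_=cv2.findContours(m.astype(np.uint8),cv2.RETR_EXTERNAL,cv2.CHAIN_APPROX_NONE)
    k=max(cs,key=cv2.contourArea);e=cv2.fitEllipse(k);print(name,e,ray(c,e[0],16).round(1));return e
m=np.zeros(im.shape[:2],bool);m[190:235,240:292]=((hsv[...,1]<50)&(hsv[...,2]>60))[190:235,240:292]
e=fit(m,'collar')
m=np.zeros(im.shape[:2],bool);m[250:296,300:345]=((hsv[...,0]>150)&(hsv[...,2]>120))[250:296,300:345]
fit(m,'pink')
print(ray(c,(264.5,241),8),ray(c,(342,257),8))
cv2.imwrite('pics/c5.png',cv2.resize(im[185:300,225:365],None,fx=5,fy=5,interpolation=2))
t=robot.get_calibration('top')
E
```

```text
collar ((264.5768737792969, 215.41415405273438), (34.01994705200195, 36.8430290222168), 8.674022674560547) [463.9  25.1  16. ]
pink ((320.9446716308594, 272.9813537597656), (34.29941177368164, 36.05369186401367), 16.184789657592773) [550.2  62.4  16. ]
[494.93888632  13.38800546   8.        ] [542.94753262  90.99942977   8.        ]
```

View pics/c5.png

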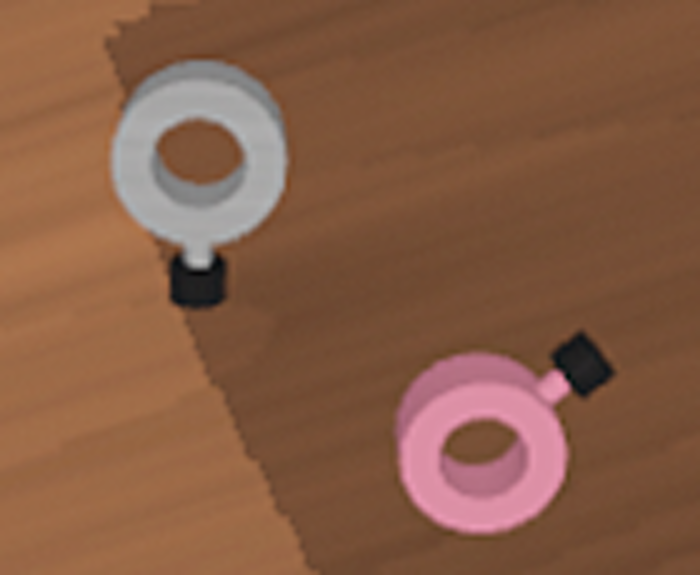

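```bash
python3 - <<'E'
from h import *
c=cal('w1');p=ray(c,(264.9,217.2),16);s=ray(c,(264.6,241),8);print(p,s,np.degrees(np.arctan2(*(s-p)[1::-1])))
plan([*p[:2],40],71);plan([*p[:2],3],71)
E
```

```text
[465.91571816  24.77108164  16.        ] [494.97618982  13.49531117   8.        ] -21.206780006655006
t 2.1 pos [436.9  53.6 202.6] jaw 70.9 gap 93.4 F [ 0.1 -0.5 -0.5] 
 shift units [-0.2444 -0.1176  1.0843] yaw units -0.0004 tilt [ 0.001 -0.001]
t 2.1 pos [436.9  53.6 202.6] jaw 70.9 gap 93.4 F [ 0.1 -0.5 -0.5] 
 shift units [-0.2441 -0.1174  1.331 ] yaw units -0.0004 tilt [ 0.001 -0.001]
```

Call:
{"fn": "send_rows", "kwargs": {
  "rows": [
    [[70,-0.244,-0.118,0.3,0.006],[70,-0.244,-0.118,0.6,0.006],[70,-0.244,-0.118,0.95,0.006],[70,-0.244,-0.118,0.95,0.006],[70,-0.244,-0.118,0.95,0.006]]
  ]
}}

```text
clock: 2.6
ee_pos: [465.5, 26.0, 60.5]
eef_rot: [[-0.939, 0.343, -0.001], [0.343, 0.939, -0.001], [0.0, -0.001, -1.0]]
wrist_force: [-0.5, 0.6, 0.2]
finger_gap: 65.5
```

```bash
python3 -c "
from h import *
plan([465.9,24.8,3],70)
snap('wrist','w2')"
```

```text
t 2.6 pos [465.5  26.   60.5] jaw 69.9 gap 65.5 F [-0.5  0.6  0.2] 
 shift units [-0.0053 -0.0065  0.3833] yaw units -0.0003 tilt [-0.0005 -0.0008]
```

View pics/w2.png

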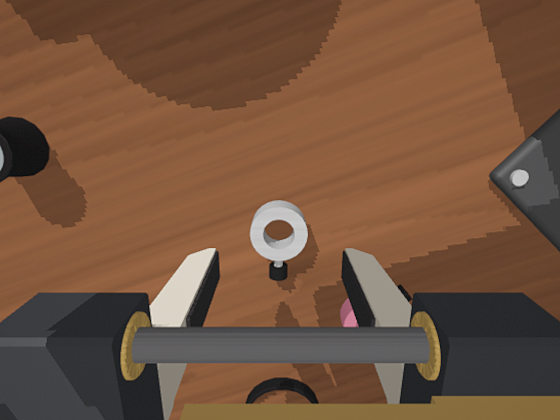

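```bash
python3 -c "
from h import *
p=ray(cal('w2'),(278.5,233),16);print(p)
plan([p[0],p[1],3],70)"
```

```text
[465.09969946  24.43988976  16.        ]
t 2.65 pos [466.5  25.8  62.2] jaw 69.9 gap 65.1 F [-0.3  0.   0.6] 
 shift units [ 0.0063 -0.0119  0.3945] yaw units -0.0004 tilt [ 0.0023 -0.0008]
```

Call:
{"fn": "send_rows", "kwargs": {
  "rows": [
    [[70,0.004,-0.008,0.2,0],[70,0.004,-0.008,0.38,0],[70,0.004,-0.008,0.38,0],[70,0.004,-0.008,0.38,0]]
  ]
}}

```text
clock: 3.05
ee_pos: [466.8, 25.2, 7.8]
eef_rot: [[-0.939, 0.343, 0.005], [0.343, 0.939, -0.001], [-0.005, 0.001, -1.0]]
wrist_force: [0.7, 0.8, -0.4]
finger_gap: 64.8
```

Call:
{"fn": "send_rows", "kwargs": {
  "rows": [
    [[30,0,0,0,0],[30,0,0,0,0],[30,0,0,0,0],[30,0,0,0,0],[30,0,0,0,0]]
  ],
  "grip_force": 20
}}

```text
clock: 3.55
ee_pos: [467.1, 25.2, 8.3]
eef_rot: [[-0.939, 0.343, 0.005], [0.343, 0.939, -0.001], [-0.005, 0.001, -1.0]]
wrist_force: [-1.1, -0.4, 5.1]
finger_gap: 37.2
```

```bash
python3 -c "
from h import *
plan([466,24.5,3],70);o=robot.get_obs();print(np.round(o['q'],3),o['joint_efforts'])
snap('wrist','w3')"
```

```text
t 3.55 pos [467.1  25.2   8.3] jaw 70.0 gap 37.2 F [-1.1 -0.4  5.1] 
 shift units [ 0.0053 -0.0071  0.0355] yaw units -0.0002 tilt [ 0.0052 -0.0007]
[-0.000e+00 -2.100e-01  2.108e+00 -1.000e-03  1.238e+00 -1.221e+00] [-8.78147618e-02 -3.59541249e+01 -5.34811199e+01 -1.47678150e-02
 -3.62768183e-01  1.00944281e-02]
```

View pics/w3.png

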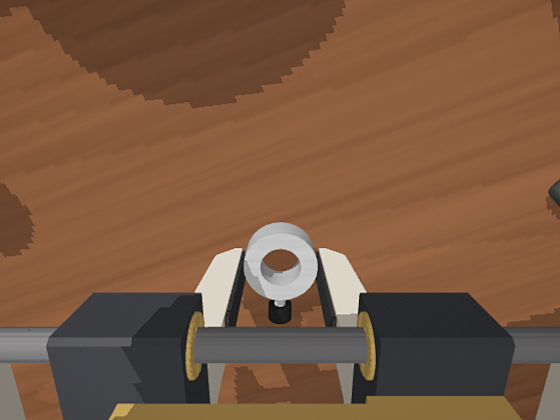

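```bash
python3 -c "
from h import *
c=cal('w3');o=robot.get_obs();print(proj(c,o['ee_pos']));p=ray(c,(281,268),16);print(p, o['eef_rot'].T@(p-o['ee_pos']))
im=cv2.imread('pics/w3_raw.png');cv2.imwrite('pics/c6.png',cv2.resize(im[210:330,220:340],None,fx=5,fy=5,interpolation=2))"
```

```text
[281.09850278 262.57712061]
[466.32639901  25.42634406  16.        ] [ 0.70145541 -0.0696508  -7.69852103]
```

View pics/c6.png

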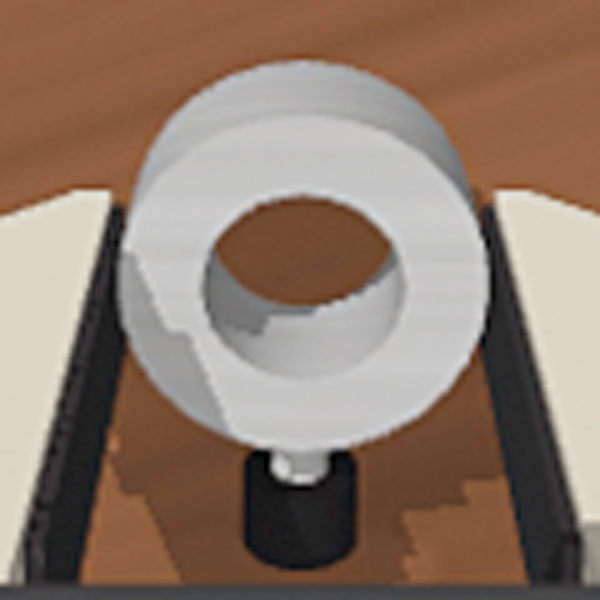

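Call:
{"fn": "send_rows", "kwargs": {
  "rows": [
    [[30,0,0,-0.1,0],[30,0,0,-0.4,0],[30,0,0,-0.7,0],[30,0,0,-1,0],[30,0,0,-1,0]]
  ]
}}

```text
clock: 4.1
ee_pos: [468.2, 25.3, 164.5]
eef_rot: [[-0.939, 0.343, 0.013], [0.343, 0.939, -0.001], [-0.013, 0.004, -1.0]]
wrist_force: [0.8, -0.1, -1.9]
finger_gap: 37.7
```

```bash
python3 -c "
from h import *
plan([540,272,180],62-0)
"
```

```text
t 4.1 pos [468.2  25.3 164.5] jaw 70.0 gap 37.7 F [ 0.8 -0.1 -1.9] 
 shift units [ 0.1128  1.7092 -0.0983] yaw units 0.0442 tilt [ 0.0132 -0.0007]
```

```bash
python3 -c "
from h import *
for i in range(4):
  robot.camera('top');plan([540,272,180],62)
"
```

```text
t 4.15 pos [467.4  25.3 161.1] jaw 70.0 gap 37.9 F [ 0.6 -0.6 -1.6] 
 shift units [ 0.1075  1.7111 -0.1226] yaw units 0.0442 tilt [ 0.0098 -0.0007]
t 4.2 pos [466.5  25.3 158.8] jaw 70.0 gap 37.2 F [ 0.8 -0.4 -1.4] 
 shift units [ 0.1026  1.7131 -0.1397] yaw units 0.0442 tilt [ 0.0065 -0.0008]
t 4.25 pos [466.   25.3 157.4] jaw 70.0 gap 37.8 F [ 1.  -0.5 -1.1] 
 shift units [ 0.0994  1.7142 -0.15  ] yaw units 0.0442 tilt [ 0.0043 -0.0008]
t 4.3 pos [465.7  25.3 156.8] jaw 70.0 gap 37.7 F [-0.1 -0.1 -0.6] 
 shift units [ 0.098   1.7146 -0.1544] yaw units 0.0442 tilt [ 0.0031 -0.0007]
```

```bash
python3 -c "
from h import *
plan([590,254,190],70)
"
```

```text
t 4.3 pos [465.7  25.3 156.8] jaw 70.0 gap 37.7 F [-0.1 -0.1 -0.6] 
 shift units [-0.2565  1.7161 -0.22  ] yaw units -0.0002 tilt [ 0.0031 -0.0007]
```

Call:
{"fn": "send_rows", "kwargs": {
  "rows": [
    [[30,0,0,-0.22,0],[30,0,0.25,-0.22,0],[30,-0.1,0.55,-0.22,0],[30,-0.15,0.8,-0.22,0],[30,-0.15,1,-0.22,0]]
  ]
}}

```text
clock: 4.8
ee_pos: [538.6, 160.2, 187.5]
eef_rot: [[-0.94, 0.342, 0.0], [0.342, 0.94, -0.001], [-0.001, -0.001, -1.0]]
wrist_force: [0.5, -0.2, -0.8]
finger_gap: 37.7
```

```bash
python3 -c "
from h import *
robot.camera('top');robot.camera('top')
plan([590,254,190],70)
"
```

```text
t 4.9 pos [538.3 161.1 187.2] jaw 70.1 gap 37.2 F [-0.3 -0.9 -1.6] 
 shift units [-0.1132  0.6999 -0.0194] yaw units 0.0005 tilt [-0.0006 -0.0011]
```

Call:
{"fn": "send_rows", "kwargs": {
  "rows": [
    [[30,-0.03,0.2,-0.02,0],[30,-0.08,0.5,-0.02,0],[30,-0.113,0.7,-0.02,0],[30,-0.113,0.7,-0.02,0],[30,-0.113,0.7,-0.02,0]]
  ]
}}

```text
clock: 5.4
ee_pos: [589.5, 253.7, 188.2]
eef_rot: [[-0.94, 0.34, -0.003], [0.34, 0.94, -0.002], [0.002, -0.003, -1.0]]
wrist_force: [0.2, -0.7, -1.3]
finger_gap: 37.6
```

```bash
python3 -c "
from h import *
robot.camera('top')
snap('wrist','w4')
plan([590,254,190],70)
"
```

```text
t 5.5 pos [589.5 253.  189.3] jaw 70.1 gap 37.8 F [ 0.9 -0.  -1.1] 
 shift units [-0.001   0.0071 -0.0049] yaw units 0.0003 tilt [-0.0019 -0.0018]
```

View pics/w4.png

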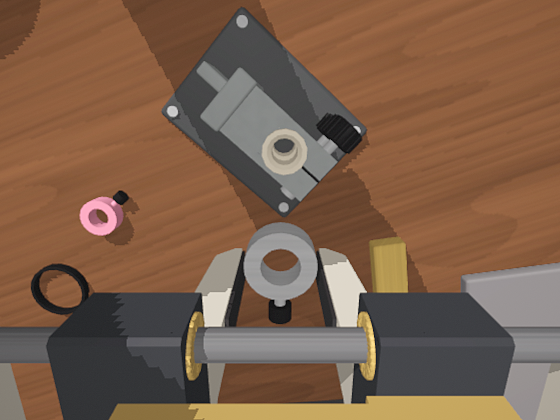

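```bash
python3 - <<'E'
from h import *
im=cv2.imread('pics/w4_raw.png');c=cal('w4')
cv2.imwrite('pics/c7.png',cv2.resize(im[120:185,250:320],None,fx=9,fy=9,interpolation=2))
for p in [(541,272),(543,271)]:
    for r in (16,12.5):
        q=[proj(c,[p[0]+r*np.cos(a),p[1]+r*np.sin(a),116]) for a in np.arange(0,6.28,1.57)];
        print(p,r,np.round(q,1).tolist())
E
```

```text
(541, 272) 16 [[290.4, 169.5], [304.6, 140.0], [274.8, 125.6], [261.1, 155.8]]
(541, 272) 12.5 [[288.8, 164.9], [299.8, 141.8], [276.6, 130.6], [265.8, 154.1]]
(543, 271) 16 [[290.1, 172.6], [304.2, 143.3], [274.4, 129.0], [260.8, 159.0]]
(543, 271) 12.5 [[288.4, 168.0], [299.4, 145.0], [276.2, 133.9], [265.5, 157.3]]
```

View pics/c7.png

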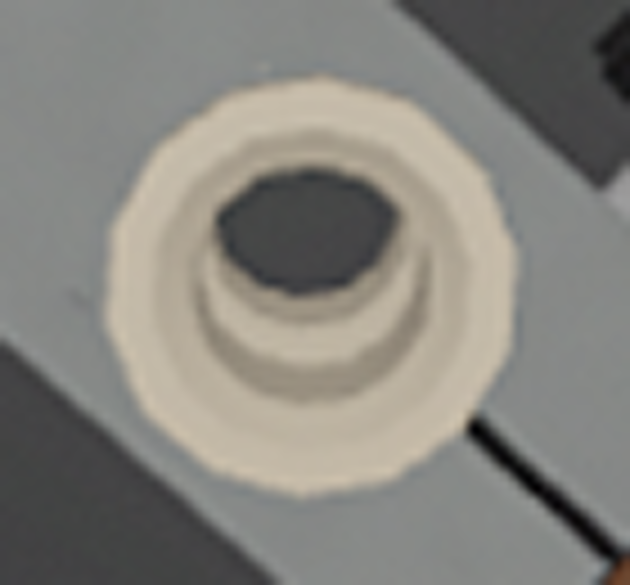

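```bash
python3 - <<'E'
from h import *
c=cal('w4');o=robot.get_obs();R=o['eef_rot'];p=ray(c,(284.1,151.6),116);print('seat',p)
im=cv2.imread('pics/w4_raw.png');cv2.imwrite('pics/c8.png',cv2.resize(im[210:330,220:340],None,fx=5,fy=5,interpolation=2))
# collar: top plane 8 above TCP
k=ray(c,(280.2,266.2),o['ee_pos'][2]+8);d=R.T@(k-o['ee_pos']);print('collar in tool',d)
print(proj(c,o['ee_pos']+R@[0.,0,-8]))
tc=p-R@np.array([d[0],d[1],0]);plan([tc[0],tc[1],140],70)
E
```

```text
seat [543.66463016 272.03818418 116.        ]
collar in tool [ 2.27376713 -0.28557448 -7.99675149]
[280.76258725 270.26029685]
t 5.5 pos [589.5 253.  189.3] jaw 70.1 gap 37.8 F [ 0.9 -0.  -1.1] 
 shift units [0.3149 0.0175 0.3288] yaw units 0.0003 tilt [-0.0019 -0.0018]
```

View pics/c8.png

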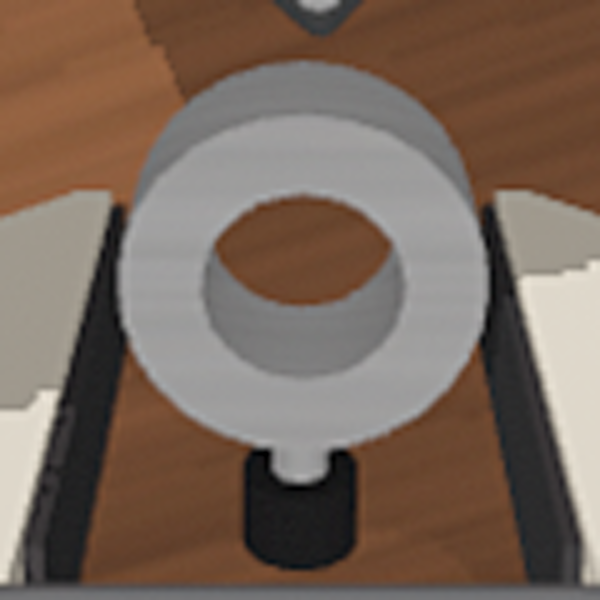

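Call:
{"fn": "send_rows", "kwargs": {
  "rows": [
    [[30,0.15,0.01,0,0],[30,0.316,0.018,0,0],[30,0.316,0.018,0.15,0],[30,0.316,0.018,0.32,0],[30,0.316,0.018,0.32,0]]
  ]
}}

```text
clock: 6.0
ee_pos: [544.1, 270.2, 138.2]
eef_rot: [[-0.94, 0.342, -0.006], [0.342, 0.94, -0.004], [0.004, -0.005, -1.0]]
wrist_force: [0.3, 0.5, -0.8]
finger_gap: 37.3
```

```bash
python3 -c "
from h import *
snap('wrist','w5');snap('scene','s5',(290,140,90,75),8);snap('top','t5',(155,165,75,60),8)
plan([545.4,271.5,125],70)
"
```

```text
t 6.15 pos [546.1 271.2 142.7] jaw 70.0 gap 37.7 F [-0.5  0.6 -0.8] 
 shift units [0.0048 0.0003 0.1181] yaw units 0.0001 tilt [-0.0008 -0.0014]
```

View pics/w5.png

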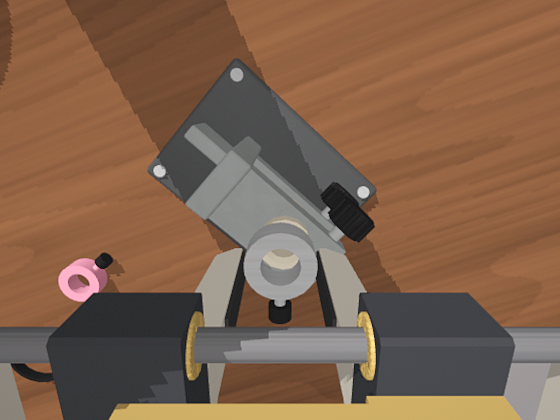

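View pics/s5.png

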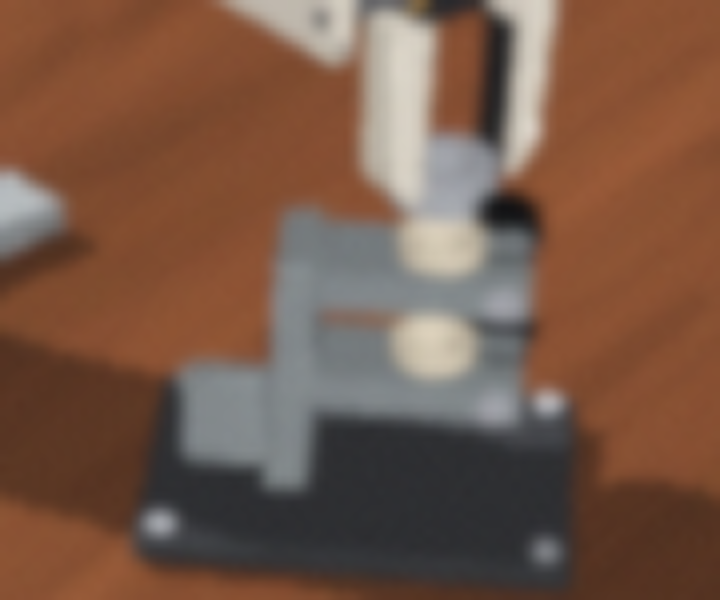

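```bash
python3 - <<'E'
from h import *
im=cv2.imread('pics/w5_raw.png')
def P(x,y,z): # tool->px
    a=np.arcsin(.292);zx=[-.292,0,.957];
    v=np.array([x-80.4,y+.5,z+165.4]);dep=v@zx
    dn=np.array([-.957,0,-.292]) # image down
    return 280.15+341.05*v[1]/dep, 208.84+341.05*(v@dn)/dep
big=cv2.resize(im[200:310,230:340],None,fx=6,fy=6,interpolation=2)
def circ(x,y,z,r,col):
    q=np.array([P(x+r*np.cos(a),y+r*np.sin(a),z) for a in np.linspace(0,6.3,80)])
    q=((q-[230,200]+.5)*6-.5).astype(np.int32);cv2.polylines(big,[q],True,col,1)
circ(1.8,-.5,-8,19,(0,0,255));circ(1.8,-.5,26.,16,(0,255,0));circ(1.8,-.5,26.,12.5,(255,0,0))
cv2.imwrite('pics/c9.png',big)
E
```

```text
(no output)
```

View pics/c9.png

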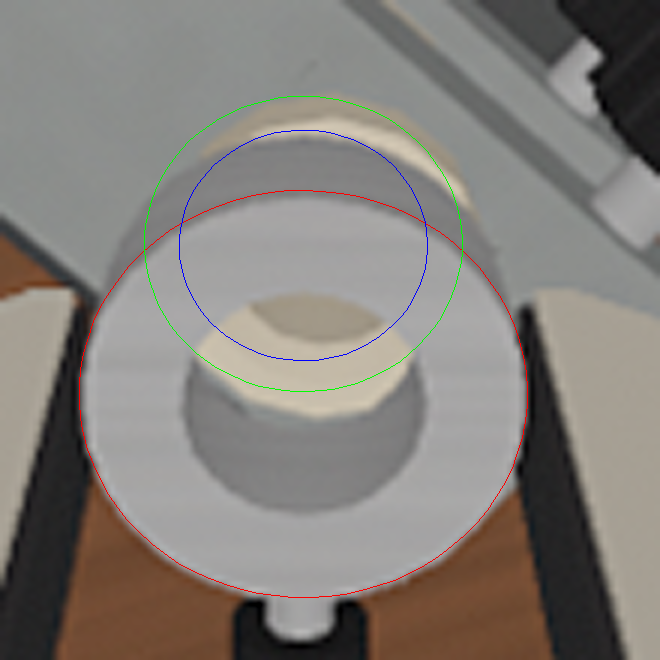

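```bash
cat >> h.py <<'E'
def P(x,y,z):
    v=np.array([x-80.4,y+.5,z+165.4]);dep=v@[-.292,0,.957]
    return 280.15+341.05*v[1]/dep, 208.84+341.05*(v@[-.957,0,-.292])/dep
E
cat > chk.py <<'E'
from h import *
import sys
f=sys.argv[1];dz=float(sys.argv[2])
snap('wrist',f);plan([545.4,271.5,125],70)
im=cv2.imread(f'pics/{f}_raw.png')
big=cv2.resize(im[200:310,230:340],None,fx=6,fy=6,interpolation=2)
def circ(x,y,z,r,col):
    q=np.array([P(x+r*np.cos(a),y+r*np.sin(a),z) for a in np.linspace(0,6.3,80)])
    q=((q-[230,200]+.5)*6-.5).astype(np.int32);cv2.polylines(big,[q],True,col,1)
circ(1.8,-.3,-8,19,(0,0,255));circ(1.8,-.3,dz,16,(0,255,0));circ(1.8,-.3,dz,12.5,(255,0,0))
cv2.imwrite(f'pics/{f}c.png',big)
E
python3 chk.py w6 26.5
```

```text
t 6.2 pos [546.3 271.4 143. ] jaw 70.0 gap 37.4 F [ 0.4  0.9 -1.4] 
 shift units [ 0.0057 -0.0016  0.1199] yaw units 0.0002 tilt [-0.0002 -0.0011]
```

View pics/w6c.png

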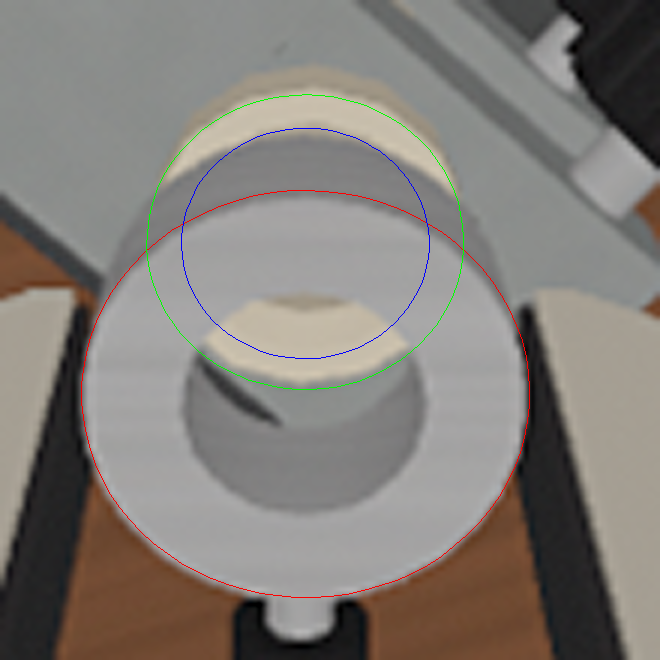

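Call:
{"fn": "send_rows", "kwargs": {
  "rows": [
    [[30,0.003,0,0.04,0],[30,0.003,0,0.08,0],[30,0.003,0,0.1,0],[30,0.003,0,0.1,0],[30,0.003,0,0.1,0]]
  ]
}}

```text
clock: 6.7
ee_pos: [545.8, 271.6, 127.9]
eef_rot: [[-0.94, 0.341, -0.0], [0.341, 0.94, -0.001], [-0.0, -0.001, -1.0]]
wrist_force: [0.7, 0.4, -1.0]
finger_gap: 37.6
```

```bash
python3 chk.py w7 11.5
```

```text
t 6.75 pos [545.9 271.6 128.1] jaw 70.0 gap 37.7 F [ 0.6  0.5 -1.3] 
 shift units [ 0.0029 -0.0019  0.0207] yaw units 0.0002 tilt [-0.0002 -0.0011]
```

View pics/w7c.png

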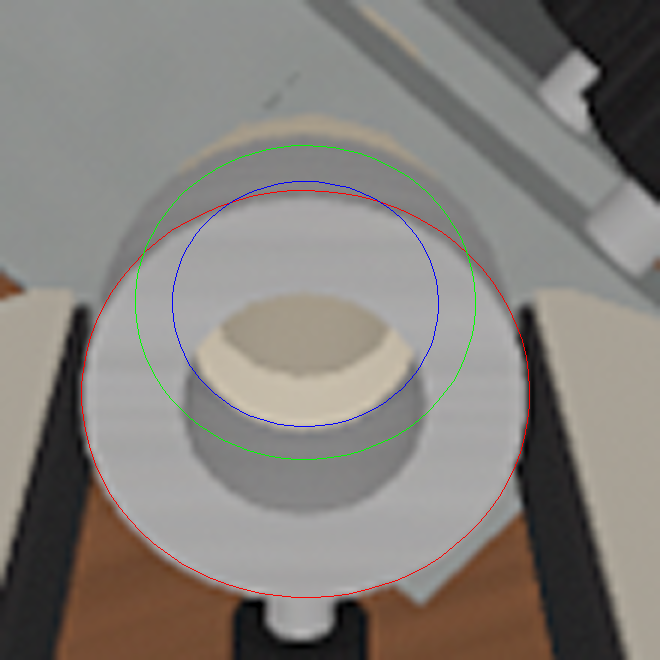

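Call:
{"fn": "send_rows", "kwargs": {
  "rows": [
    [[30,0.001,0,0.01,0],[30,0.001,0,0.018,0],[30,0.001,0,0.018,0]]
  ]
}}

```text
clock: 7.05
ee_pos: [545.7, 271.7, 125.2]
eef_rot: [[-0.94, 0.341, -0.0], [0.341, 0.94, -0.001], [-0.0, -0.001, -1.0]]
wrist_force: [-0.2, 0.6, -0.8]
finger_gap: 37.5
```

Call:
{"fn": "send_rows", "kwargs": {
  "rows": [
    [[30,0,0,0.005,0],[30,0,0,0.008,0],[30,0,0,0.008,0]]
  ]
}}

```text
clock: 7.35
ee_pos: [545.7, 271.7, 124.4]
eef_rot: [[-0.94, 0.341, -0.0], [0.341, 0.94, -0.001], [-0.0, -0.001, -1.0]]
wrist_force: [-2.3, -0.9, 4.9]
finger_gap: 37.8
```

Call:
{"fn": "send_rows", "kwargs": {
  "rows": [
    [[45,0,0,0,0],[60,0,0,0,0],[60,0,0,0,0],[60,0,0,0,0]]
  ]
}}

```text
clock: 7.75
ee_pos: [545.7, 271.7, 124.2]
eef_rot: [[-0.94, 0.341, -0.0], [0.341, 0.94, -0.001], [-0.0, -0.001, -1.0]]
wrist_force: [-0.0, 0.4, 0.1]
finger_gap: 55.5
```

Call:
{"fn": "send_rows", "kwargs": {
  "rows": [
    [[60,0,0,-0.05,0],[60,0,0,-0.15,0],[60,0,0,-0.3,0],[60,0,0,-0.3,0],[60,0,0,-0.3,0]]
  ]
}}

```text
clock: 8.25
ee_pos: [546.0, 271.9, 170.4]
eef_rot: [[-0.94, 0.341, 0.001], [0.341, 0.94, -0.0], [-0.001, 0.0, -1.0]]
wrist_force: [0.7, 0.6, -0.8]
finger_gap: 55.7
```

```bash
python3 - <<'E'
from h import *
snap('scene','s8',(290,140,90,75),8);snap('wrist','w8')
plan([545.4,271.5,170],70)
E
```

```text
t 8.35 pos [545.6 271.6 168.9] jaw 70.0 gap 55.9 F [-0.1  0.7  0.2] 
 shift units [ 0.0007 -0.0012 -0.0073] yaw units 0.0002 tilt [-0.0006 -0.0013]
```

View pics/s8.png

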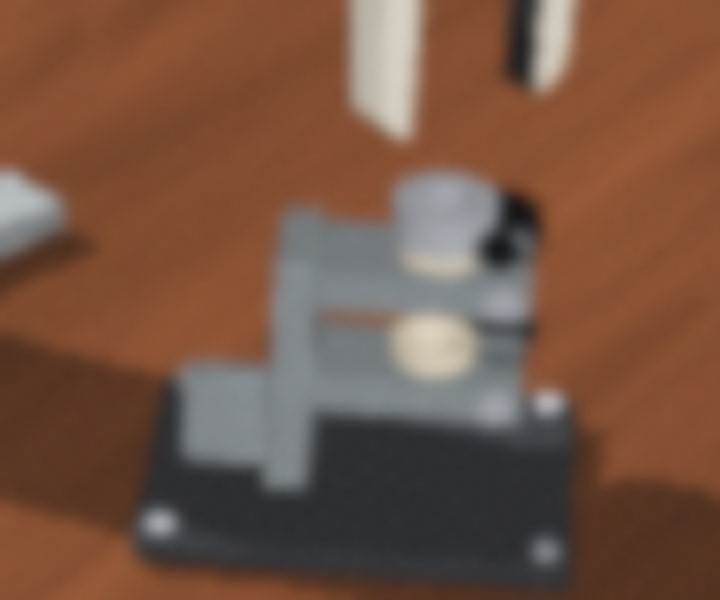

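View pics/w8.png

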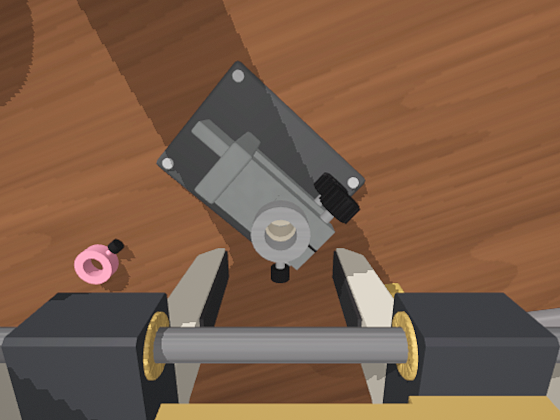

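```bash
python3 - <<'E'
from h import *
im=cv2.imread('pics/w8_raw.png');cv2.imwrite('pics/c10.png',cv2.resize(im[195:295,235:335],None,fx=6,fy=6,interpolation=2))
plan([475,-297,240],70)
E
```

```text
t 8.35 pos [545.6 271.6 168.9] jaw 70.0 gap 55.9 F [-0.1  0.7  0.2] 
 shift units [-0.8523 -3.7244 -0.4689] yaw units 0.0002 tilt [-0.0006 -0.0013]
```

View pics/c10.png

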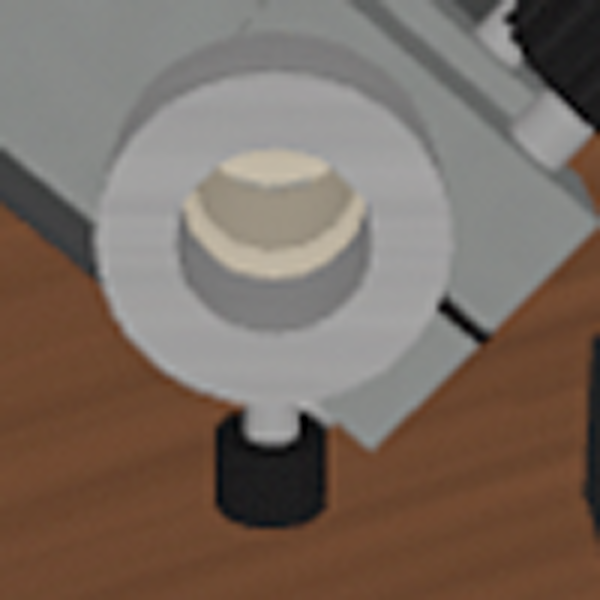

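Call:
{"fn": "send_rows", "kwargs": {
  "rows": [
    [[60,0,0,-0.2,0],[60,0,0,-0.45,0],[60,0,-0.25,-0.48,0],[60,0,-0.6,-0.48,0],[60,0,-0.95,-0.48,0]]
  ]
}}

```text
clock: 8.85
ee_pos: [497.7, 141.4, 240.3]
eef_rot: [[-0.94, 0.34, -0.002], [0.34, 0.94, -0.002], [0.001, -0.002, -1.0]]
wrist_force: [0.2, -0.3, 0.4]
finger_gap: 55.6
```

Call:
{"fn": "send_rows", "kwargs": {
  "rows": [
    [[60,-0.1,-0.33,0,0],[60,-0.2,-0.66,0,0],[60,-0.3,-1,0,0],[60,-0.3,-1,0,0],[60,-0.3,-1,0,0]]
  ]
}}

```text
clock: 9.35
ee_pos: [488.7, -16.1, 240.2]
eef_rot: [[-0.939, 0.343, -0.002], [0.343, 0.939, -0.002], [0.002, -0.002, -1.0]]
wrist_force: [0.1, 0.8, -0.0]
finger_gap: 55.8
```

```bash
python3 - <<'E'
from h import *
plan([475,-297,240],70)
E
```

```text
t 9.35 pos [488.7 -16.1 240.2] jaw 69.9 gap 55.8 F [ 0.1  0.8 -0. ] 
 shift units [-0.5561 -1.7903  0.0041] yaw units -0.0003 tilt [-0.0023 -0.0015]
```

Call:
{"fn": "send_rows", "kwargs": {
  "rows": [
    [[60,-0.1,-0.33,0,0],[60,-0.2,-0.66,0,0],[60,-0.3,-1,0,0],[60,-0.3,-1,0,0],[60,-0.3,-1,0,0]]
  ]
}}

```text
clock: 9.85
ee_pos: [479.8, -172.4, 239.8]
eef_rot: [[-0.939, 0.344, -0.003], [0.344, 0.939, -0.001], [0.003, -0.002, -1.0]]
wrist_force: [-0.5, 0.2, -0.3]
finger_gap: 55.4
```

Call:
{"fn": "send_rows", "kwargs": {
  "rows": [
    [[60,-0.1,-0.3,0,0],[60,-0.2,-0.6,0,0],[60,-0.25,-0.78,0,0],[60,-0.25,-0.78,0,0],[60,-0.25,-0.78,0,0]]
  ]
}}

```text
clock: 10.35
ee_pos: [475.5, -293.5, 239.6]
eef_rot: [[-0.939, 0.343, -0.004], [0.343, 0.939, 0.0], [0.003, -0.001, -1.0]]
wrist_force: [0.2, 1.1, -0.8]
finger_gap: 55.5
```

```bash
python3 - <<'E'
from h import *
robot.camera('top');snap('wrist','w9');plan([475,-297,240],70)
E
```

```text
t 10.45 pos [ 475.5 -293.3  239.9] jaw 70.0 gap 55.4 F [0.  0.3 0.2] 
 shift units [-0.0056 -0.0245 -0.0005] yaw units -0.0 tilt [-0.0032 -0.0004]
```

View pics/w9.png

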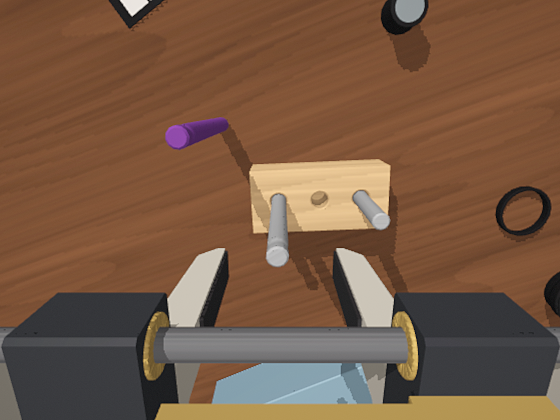

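```bash
cat >> h.py <<'E'
def inv(u,v,z):
    """pixel -> tool x,y at tool height z"""
    r=np.array([(u-280.15)/341.05,(v-208.84)/341.05,1.]);
    d=r[0]*np.array([0,1,0])+r[1]*np.array([-.957,0,-.292])+np.array([-.292,0,.957])
    k=(z+165.4)/d[2];return np.array([80.4+k*d[0],-.5+k*d[1]])
E
python3 - <<'E'
from h import *
im=cv2.imread('pics/w9_raw.png');big=cv2.resize(im[180:280,240:320],None,fx=6,fy=6,interpolation=2);cv2.imwrite('pics/c11.png',big)
print(inv(277.5,257,49.9),ray(cal('w9'),(277.5,257),190))
print(inv(278,197,193.9))
E
```

```text
[-20.02190259  -2.32678378] [ 493.2473132  -302.29151716  190.        ]
[-15.73774989  -2.84201434]
```

View pics/c11.png

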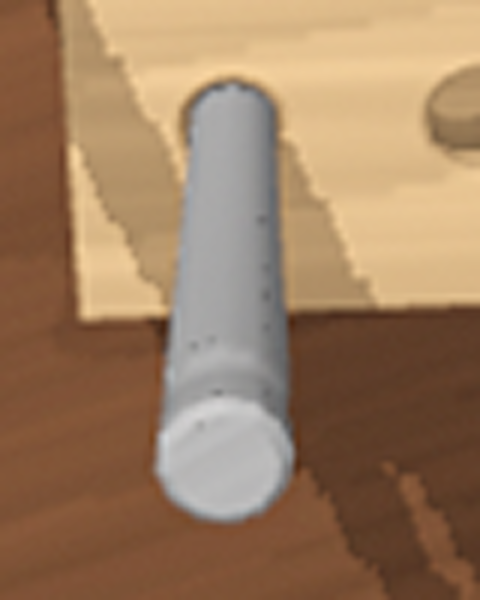

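Call:
{"fn": "send_rows", "kwargs": {
  "rows": [
    [[60,-0.131,-0.014,0,0],[60,-0.131,-0.014,0.1,0],[60,-0.131,-0.014,0.25,0],[60,-0.131,-0.014,0.25,0],[60,-0.131,-0.014,0.25,0]]
  ]
}}

```text
clock: 10.95
ee_pos: [492.9, -301.1, 202.3]
eef_rot: [[-0.94, 0.341, -0.004], [0.341, 0.94, 0.0], [0.004, -0.001, -1.0]]
wrist_force: [0.6, -0.6, 0.0]
finger_gap: 55.8
```

```bash
python3 - <<'E'
from h import *
snap('wrist','w10');plan([493.2,-302,150],70)
E
```

```text
t 11.0 pos [ 493.2 -301.4  203.1] jaw 70.0 gap 56.3 F [ 0.4 -0.7  0.9] 
 shift units [-0.0023 -0.003   0.3541] yaw units 0.0002 tilt [-0.0027 -0.0007]
```

View pics/w10.png

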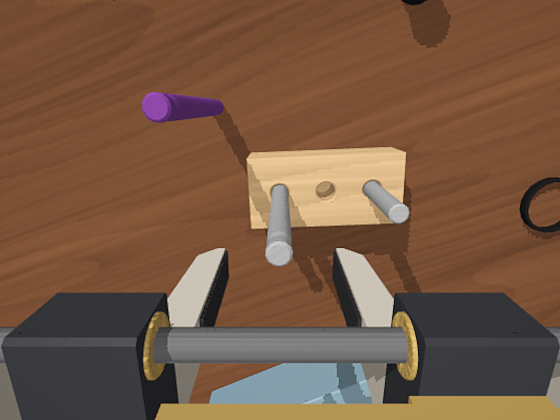

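```bash
python3 -c "
from h import *
print(inv(278.8,252,12.7),inv(280,187,157-8))"
```

```text
[ 0.43165626 -1.26624822] [ 6.05623267 -0.64172286]
```

Call:
{"fn": "send_rows", "kwargs": {
  "rows": [
    [[60,0.001,-0.005,0.1,0],[60,0.001,-0.005,0.22,0],[60,0.001,-0.005,0.35,0],[60,0.001,-0.005,0.35,0],[60,0.001,-0.005,0.35,0]]
  ]
}}

```text
clock: 11.5
ee_pos: [492.4, -302.0, 150.1]
eef_rot: [[-0.94, 0.342, -0.004], [0.342, 0.94, -0.0], [0.003, -0.001, -1.0]]
wrist_force: [-1.2, -0.6, 2.1]
finger_gap: 56.0
```

```bash
python3 -c "
from h import *
robot.camera('top');robot.camera('top');plan([493,-301.5,150],70)"
```

```text
t 11.6 pos [ 492.9 -302.3  151.4] jaw 70.0 gap 55.9 F [-1.  -0.5  0.4] 
 shift units [0.001  0.0055 0.0092] yaw units 0.0001 tilt [-0.0019 -0.0012]
```

Call:
{"fn": "send_rows", "kwargs": {
  "rows": [
    [[10,0,0,0,0],[10,0,0,0,0],[10,0,0,0,0],[10,0,0,0,0],[10,0,0,0,0]]
  ],
  "grip_force": 25
}}

```text
clock: 12.1
ee_pos: [492.9, -302.3, 151.4]
eef_rot: [[-0.94, 0.342, -0.002], [0.342, 0.94, -0.001], [0.001, -0.002, -1.0]]
wrist_force: [-0.6, -0.3, 0.4]
finger_gap: 20.2
```

```bash
python3 -c "
from h import *
snap('wrist','w11');plan([493,-301.5,150],70)"
```

```text
t 12.15 pos [ 492.9 -302.3  151.4] jaw 70.0 gap 16.0 F [ 0.5  0.1 -0.1] 
 shift units [0.0011 0.0055 0.0094] yaw units 0.0001 tilt [-0.0019 -0.0012]
```

View pics/w11.png

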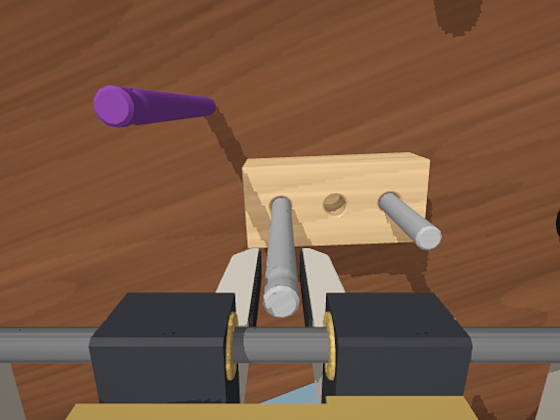

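Gripped (16.0 mm). Lifting slowly.

Call:
{"fn": "send_rows", "kwargs": {
  "rows": [
    [[10,0,0,0,0],[10,0,0,0,0],[10,0,0,-0.04,0],[10,0,0,-0.1,0],[10,0,0,-0.18,0]]
  ],
  "grip_force": 35
}}

```text
clock: 12.65
ee_pos: [492.8, -302.2, 179.1]
eef_rot: [[-0.94, 0.342, -0.002], [0.342, 0.94, -0.001], [0.002, -0.002, -1.0]]
wrist_force: [-1.1, 0.2, -1.2]
finger_gap: 15.4
```

Call:
{"fn": "send_rows", "kwargs": {
  "rows": [
    [[10,0,0,-0.1,0],[10,0,0,-0.25,0],[10,0,0,-0.45,0],[10,0,0,-0.5,0],[10,0,0,-0.5,0]]
  ]
}}

```text
clock: 13.15
ee_pos: [493.3, -302.4, 255.8]
eef_rot: [[-0.94, 0.342, -0.0], [0.342, 0.94, -0.002], [-0.001, -0.002, -1.0]]
wrist_force: [-0.4, 0.7, -2.0]
finger_gap: 15.3
```

```bash
python3 -c "
from h import *
robot.camera('top');robot.camera('top');plan([493,-301.5,300],70);snap('wrist','w12')
print(robot.get_obs()['torque'])"
```

```text
t 13.25 pos [ 492.8 -302.   253.2] jaw 70.0 gap 15.5 F [ 0.5 -0.9 -1.5] 
 shift units [ 0.001   0.0034 -0.3123] yaw units 0.0001 tilt [-0.003  -0.0005]
[-0.00582584  0.02139145  0.01591309]
```

View pics/w12.png

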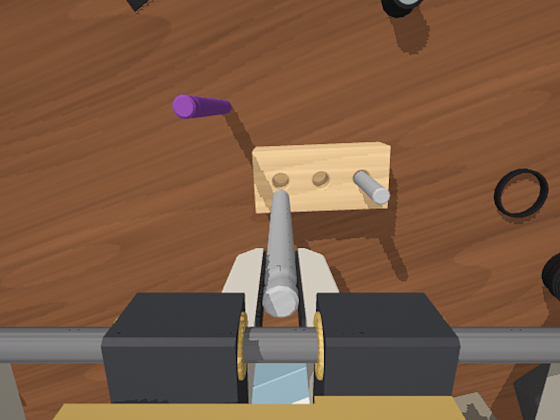

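```bash
cat > ov.py <<'E'
from h import *
import sys
f=sys.argv[1];xt,yt,xf,yf=map(float,sys.argv[2:6])
im=cv2.imread(f'pics/{f}_raw.png');big=cv2.resize(im[180:330,230:340],None,fx=5,fy=5,interpolation=2)
def circ(x,y,z,r,col):
    q=np.array([P(x+r*np.cos(a),y+r*np.sin(a),z) for a in np.linspace(0,6.3,80)])
    q=((q-[230,180]+.5)*5-.5).astype(np.int32);cv2.polylines(big,[q],True,col,1)
L=float(sys.argv[6]) if len(sys.argv)>6 else 140
circ(xt,yt,L-180,8,(0,0,255));circ(xf,yf,L,5,(0,255,0));circ(xf,yf,L-4,8,(255,0,0))
cv2.imwrite(f'pics/{f}o.png',big)
E
python3 ov.py w12 1.8 -.4 1.8 -.4
```

```text
(no output)
```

View pics/w12o.png

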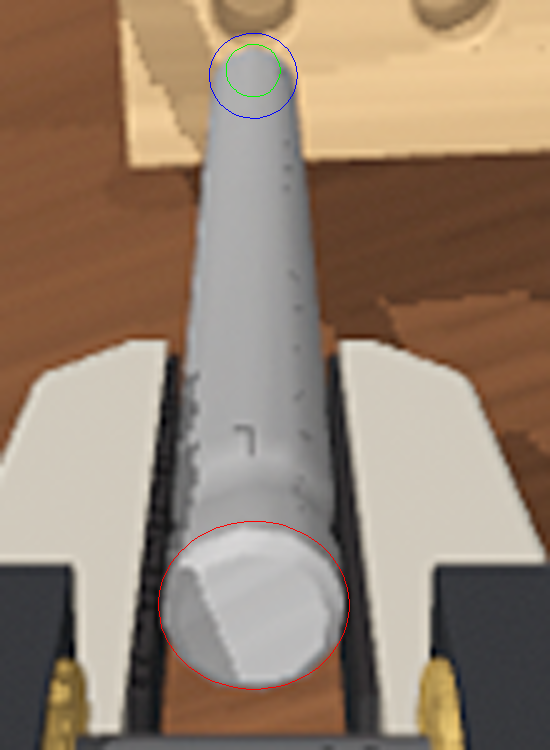

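Call:
{"fn": "send_rows", "kwargs": {
  "rows": [
    [[10,0,0,-0.12,0],[10,0,0,-0.26,0],[10,0,0,-0.33,0],[10,0,0,-0.33,0],[10,0,0,-0.33,0]]
  ]
}}

```text
clock: 13.8
ee_pos: [492.9, -302.0, 301.7]
eef_rot: [[-0.94, 0.342, -0.004], [0.342, 0.94, 0.0], [0.004, -0.001, -1.0]]
wrist_force: [-0.3, 0.6, -1.7]
finger_gap: 15.4
```

```bash
python3 -c "
from h import *
robot.camera('top');robot.camera('top');plan([545.7,271.7,300],70)"
```

```text
t 13.9 pos [ 492.7 -301.9  301.1] jaw 70.0 gap 15.6 F [ 0.   0.2 -1.6] 
 shift units [0.9741 3.7144 0.0085] yaw units 0.0001 tilt [-0.0048  0.0007]
```

Call:
{"fn": "send_rows", "kwargs": {
  "rows": [
    [[10,0.04,0.15,0,0],[10,0.1,0.4,0,0],[10,0.18,0.65,0,0],[10,0.25,0.9,0,0],[10,0.26,1,0,0]]
  ]
}}

```text
clock: 14.4
ee_pos: [507.1, -144.9, 300.7]
eef_rot: [[-0.94, 0.34, -0.005], [0.34, 0.94, 0.001], [0.005, -0.0, -1.0]]
wrist_force: [0.7, -0.4, -1.5]
finger_gap: 15.6
```

Call:
{"fn": "send_rows", "kwargs": {
  "rows": [
    [[10,0.06,0.25,0,0],[10,0.13,0.5,0,0],[10,0.2,0.75,0,0],[10,0.26,1,0,0],[10,0.26,1,0,0]]
  ]
}}

```text
clock: 14.9
ee_pos: [521.5, 12.6, 300.1]
eef_rot: [[-0.942, 0.337, -0.006], [0.337, 0.942, 0.002], [0.006, -0.0, -1.0]]
wrist_force: [-0.3, -0.3, -1.7]
finger_gap: 15.4
```

Call:
{"fn": "send_rows", "kwargs": {
  "rows": [
    [[10,0.06,0.25,0,0],[10,0.13,0.5,0,0],[10,0.2,0.75,0,0],[10,0.26,0.9,0,0],[10,0.26,0.9,0,0]]
  ]
}}

```text
clock: 15.4
ee_pos: [530.2, 154.7, 299.4]
eef_rot: [[-0.942, 0.335, -0.007], [0.335, 0.942, 0.002], [0.008, -0.001, -1.0]]
wrist_force: [0.0, 0.3, -1.8]
finger_gap: 15.3
```

```bash
python3 -c "
from h import *
robot.camera('top');robot.camera('top');plan([545.7,271.7,300],70)"
```

```text
t 15.5 pos [530.3 152.5 299.7] jaw 70.4 gap 15.2 F [ 1.  -0.  -1.7] 
 shift units [ 0.1704  0.7826 -0.0013] yaw units 0.002 tilt [-0.0069  0.0015]
```

Call:
{"fn": "send_rows", "kwargs": {
  "rows": [
    [[10,0.05,0.22,0,0.002],[10,0.1,0.46,0,0.002],[10,0.15,0.68,0,0.002],[10,0.17,0.782,0,0.002],[10,0.17,0.782,0,0.002]]
  ]
}}

```text
clock: 16.0
ee_pos: [546.1, 271.9, 299.1]
eef_rot: [[-0.94, 0.341, -0.008], [0.341, 0.94, 0.001], [0.008, -0.002, -1.0]]
wrist_force: [0.1, -0.6, -1.1]
finger_gap: 15.1
```

```bash
python3 -c "
from h import *
robot.camera('top');robot.camera('top');robot.camera('top');snap('wrist','w13');plan([545.7,271.7,290],70)"; python3 ov.py w13 1.8 -.4 1.8 -.4
```

```text
t 16.2 pos [545.9 270.2 299.9] jaw 69.9 gap 15.6 F [-0.1 -0.7 -2.2] 
 shift units [0.0045 0.0091 0.0663] yaw units -0.0004 tilt [-0.0066  0.0013]
```

View pics/w13o.png

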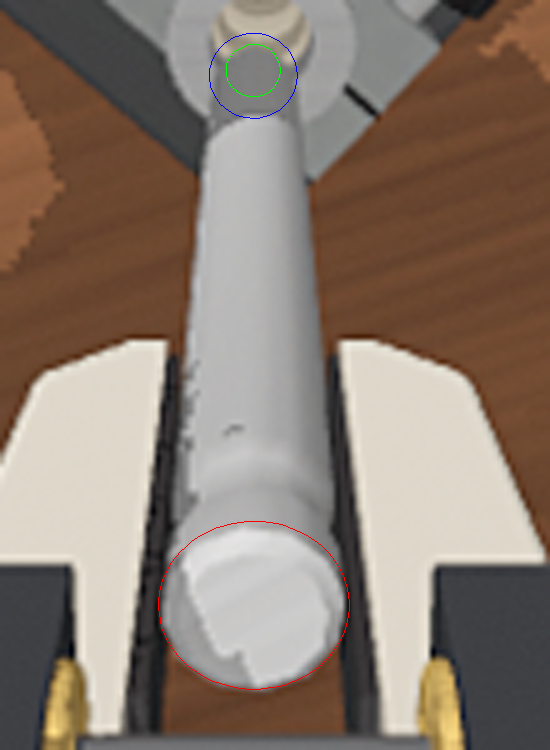

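```bash
python3 - <<'E'
from h import *
im=cv2.imread('pics/w13_raw.png');big=cv2.resize(im[140:240,230:340],None,fx=6,fy=6,interpolation=2)
def circ(x,y,z,r,col):
    q=np.array([P(x+r*np.cos(a),y+r*np.sin(a),z) for a in np.linspace(0,6.3,80)])
    q=((q-[230,140]+.5)*6-.5).astype(np.int32);cv2.polylines(big,[q],True,col,1)
circ(1.8,1.1,168,19,(0,0,255));circ(1.8,1.1,168,10.5,(0,255,0))
cv2.imwrite('pics/c13.png',big)
E
```

```text
(no output)
```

View pics/c13.png

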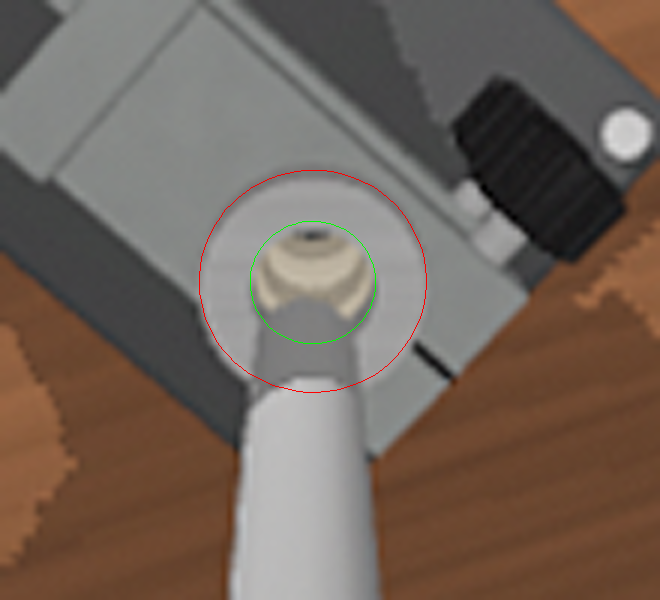

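Call:
{"fn": "send_rows", "kwargs": {
  "rows": [
    [[10,-0.003,0.005,0.03,0],[10,-0.006,0.01,0.08,0],[10,-0.006,0.01,0.13,0],[10,-0.006,0.01,0.14,0],[10,-0.006,0.01,0.14,0]]
  ]
}}

```text
clock: 16.7
ee_pos: [547.0, 271.2, 278.4]
eef_rot: [[-0.939, 0.343, -0.007], [0.343, 0.939, 0.001], [0.007, -0.002, -1.0]]
wrist_force: [-0.2, -0.3, -1.4]
finger_gap: 15.3
```

```bash
python3 - <<'E'
from h import *
robot.camera('top');snap('wrist','w14');snap('scene','s14',(290,120,90,75),8);plan([545.7,271.7,290],70)
im=cv2.imread('pics/w14_raw.png');big=cv2.resize(im[140:240,230:340],None,fx=6,fy=6,interpolation=2)
def circ(x,y,z,r,col):
    q=np.array([P(x+r*np.cos(a),y+r*np.sin(a),z) for a in np.linspace(0,6.3,80)])
    q=((q-[230,140]+.5)*6-.5).astype(np.int32);cv2.polylines(big,[q],True,col,1)
circ(1.8,-.4,147,19,(0,0,255));circ(1.8,-.4,147,10.5,(0,255,0))
cv2.imwrite('pics/c14.png',big)
E
```

```text
t 16.85 pos [547.2 271.4 279.3] jaw 69.9 gap 15.6 F [ 0.3  0.  -1.2] 
 shift units [ 0.0105 -0.0015 -0.0716] yaw units -0.0004 tilt [-0.0063  0.0014]
```

View pics/c14.png

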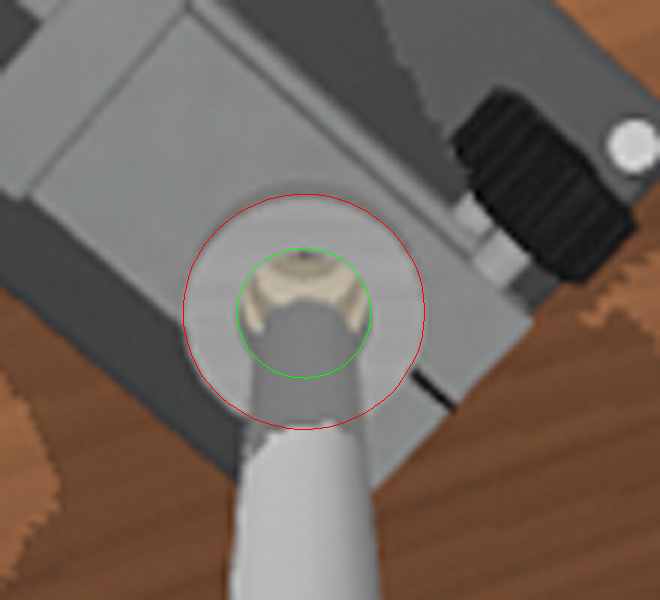

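View pics/s14.png

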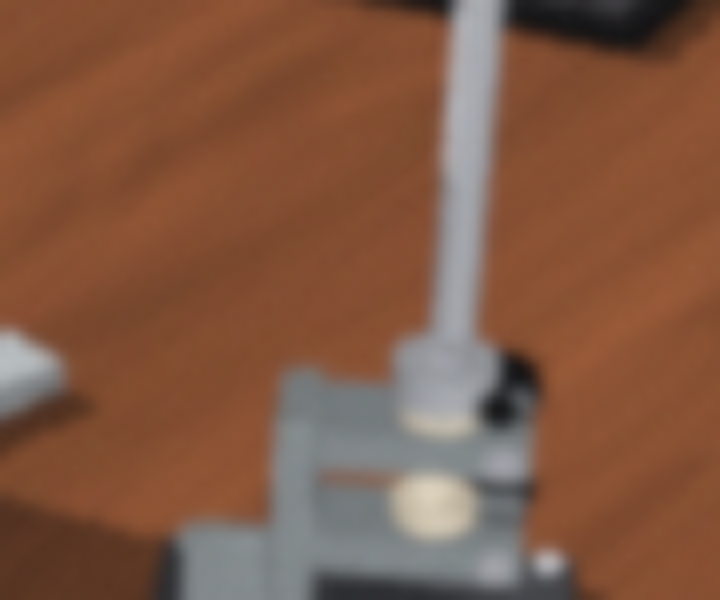

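Call:
{"fn": "send_rows", "kwargs": {
  "rows": [
    [[10,0,0,0.04,0],[10,0,0,0.08,0],[10,0,0,0.12,0],[10,0,0,0.15,0],[10,0,0,0.15,0]]
  ]
}}

```text
clock: 17.35
ee_pos: [546.8, 271.3, 255.7]
eef_rot: [[-0.939, 0.343, -0.007], [0.343, 0.939, 0.001], [0.007, -0.002, -1.0]]
wrist_force: [-0.9, 0.0, -1.7]
finger_gap: 15.2
```

```bash
python3 - <<'E'
from h import *
snap('wrist','w15');snap('scene','s15',(290,120,90,75),8);plan([546.3,271.5,169.4],70);print(robot.get_obs()['torque'])
im=cv2.imread('pics/w15_raw.png');big=cv2.resize(im[140:240,230:340],None,fx=6,fy=6,interpolation=2)
cv2.imwrite('pics/c15.png',big)
E
```

```text
t 17.45 pos [547.1 271.4 256.8] jaw 69.9 gap 15.7 F [-0.6  0.7 -1.8] 
 shift units [ 0.0012 -0.0008  0.5826] yaw units -0.0004 tilt [-0.0063  0.0014]
[ 0.01280639  0.01580176 -0.0167351 ]
```

View pics/c15.png

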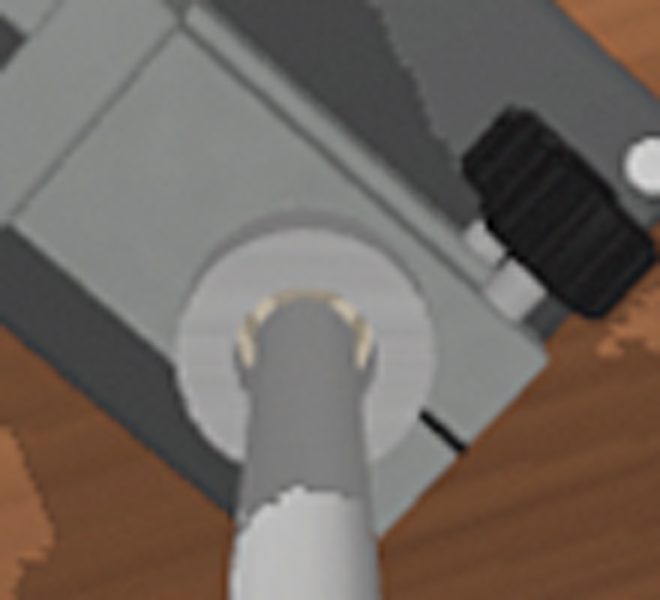

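View pics/s15.png

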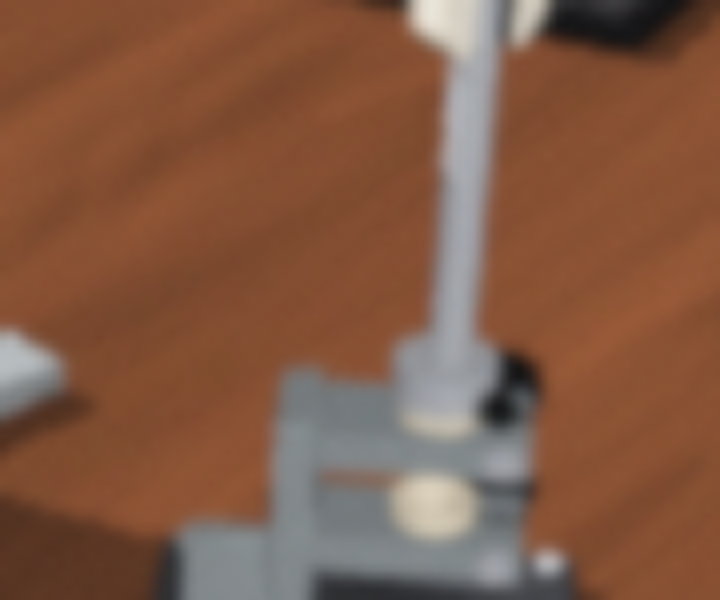

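Call:
{"fn": "send_rows", "kwargs": {
  "rows": [
    [[10,0,0,0.03,0],[10,0,0,0.06,0],[10,0,0,0.09,0],[10,0,0,0.12,0],[10,0,0,0.12,0]]
  ]
}}

```text
clock: 17.95
ee_pos: [546.6, 271.4, 237.7]
eef_rot: [[-0.939, 0.343, -0.008], [0.343, 0.939, 0.001], [0.007, -0.002, -1.0]]
wrist_force: [-2.3, 0.1, -2.0]
finger_gap: 15.0
```

```bash
python3 - <<'E'
from h import *
robot.camera('top');snap('wrist','w16');plan([546.3,271.5,169.4],70);print(robot.get_obs()['torque'])
im=cv2.imread('pics/w16_raw.png');big=cv2.resize(im[180:280,230:340],None,fx=6,fy=6,interpolation=2)
cv2.imwrite('pics/c16.png',big)
E
```

```text
t 18.05 pos [546.8 271.4 238.3] jaw 69.9 gap 15.6 F [-2.6  1.  -2.2] 
 shift units [-1.000e-04  1.000e-04  4.596e-01] yaw units -0.0004 tilt [-0.0071  0.0011]
[0.25943546 0.74835426 0.01511164]
```

View pics/c16.png

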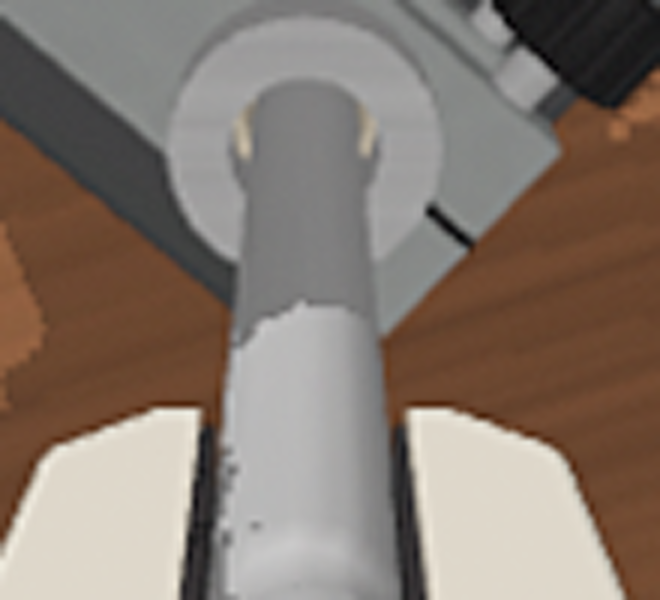

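Call:
{"fn": "send_rows", "kwargs": {
  "rows": [
    [[10,0.004,0,0,0],[10,0.008,0,0,0],[10,0.008,0,0,0],[10,0.008,0,0,0]]
  ]
}}

```text
clock: 18.45
ee_pos: [545.7, 271.8, 238.6]
eef_rot: [[-0.939, 0.343, -0.007], [0.343, 0.939, 0.001], [0.007, -0.001, -1.0]]
wrist_force: [-1.8, 0.3, -1.0]
finger_gap: 15.7
```

```bash
python3 - <<'E'
from h import *
robot.camera('top');robot.camera('top');plan([545.3,271.5,169.4],70);print(robot.get_obs()['torque'])
E
```

```text
t 18.55 pos [545.7 271.8 238.5] jaw 69.9 gap 15.2 F [-0.1  0.5 -1.4] 
 shift units [-0.0011 -0.0025  0.4607] yaw units -0.0004 tilt [-0.0067  0.0012]
[0.06493252 0.18429001 0.03531524]
```

Call:
{"fn": "send_rows", "kwargs": {
  "rows": [
    [[10,0.004,0,0,0],[10,0.008,0,0,0],[10,0.008,0,0,0],[10,0.008,0,0,0]]
  ]
}}

```text
clock: 18.95
ee_pos: [544.6, 272.2, 238.6]
eef_rot: [[-0.939, 0.343, -0.007], [0.343, 0.939, 0.001], [0.007, -0.001, -1.0]]
wrist_force: [-1.0, 0.0, -1.7]
finger_gap: 15.4
```

```bash
python3 - <<'E'
from h import *
robot.camera('top');robot.camera('top');plan([545,271.5,169.4],70);print(robot.get_obs()['torque'])
E
```

```text
t 19.05 pos [544.6 272.2 238.5] jaw 69.9 gap 15.5 F [ 1.1  0.  -1.4] 
 shift units [-0.0071 -0.0033  0.4608] yaw units -0.0004 tilt [-0.0066  0.0012]
[ 0.01072199 -0.01506896  0.027668  ]
```

Call:
{"fn": "send_rows", "kwargs": {
  "rows": [
    [[10,0,0,0.03,0],[10,0,0,0.06,0],[10,0,0,0.09,0],[10,0,0,0.12,0],[10,0,0,0.12,0]]
  ]
}}

```text
clock: 19.55
ee_pos: [544.3, 272.1, 219.6]
eef_rot: [[-0.939, 0.343, -0.008], [0.343, 0.939, 0.001], [0.008, -0.002, -1.0]]
wrist_force: [0.1, 0.2, -1.0]
finger_gap: 15.2
```

```bash
python3 - <<'E'
from h import *
robot.camera('top');snap('wrist','w17');snap('scene','s17',(290,120,90,75),8);plan([545,271.5,169.4],70);print(robot.get_obs()['torque'])
E
```

```text
t 19.7 pos [544.5 272.3 220.7] jaw 69.9 gap 15.5 F [-0.9  0.3 -1.4] 
 shift units [-0.0068 -0.0033  0.3417] yaw units -0.0004 tilt [-0.0065  0.0013]
[ 0.03476774 -0.05387893  0.033195  ]
```

View pics/s17.png

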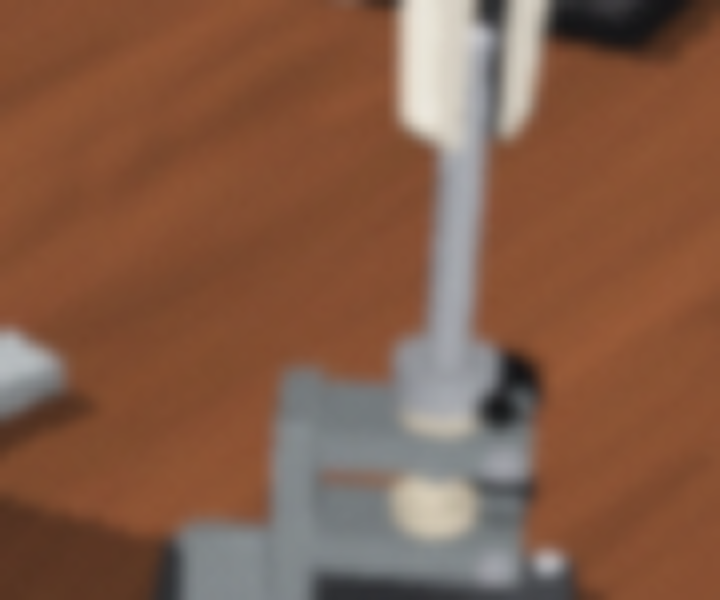

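Call:
{"fn": "send_rows", "kwargs": {
  "rows": [
    [[10,0,0,0.03,0],[10,0,0,0.06,0],[10,0,0,0.09,0],[10,0,0,0.12,0],[10,0,0,0.12,0]]
  ]
}}

```text
clock: 20.2
ee_pos: [544.2, 272.2, 201.7]
eef_rot: [[-0.939, 0.343, -0.008], [0.343, 0.939, 0.001], [0.007, -0.002, -1.0]]
wrist_force: [-0.8, 0.0, -1.2]
finger_gap: 15.3
```

```bash
python3 - <<'E'
from h import *
robot.camera('top');robot.camera('top');plan([545,271.5,169.4],70);print(robot.get_obs()['torque'])
E
```

```text
t 20.3 pos [544.4 272.3 202.6] jaw 69.9 gap 15.2 F [-0.5  0.3 -1.7] 
 shift units [-0.0071 -0.0032  0.221 ] yaw units -0.0004 tilt [-0.0067  0.0012]
[ 0.01187294 -0.02554274 -0.00674053]
```

Free. Foot about 61 mm, inside the lower bushing. Going on.

Call:
{"fn": "send_rows", "kwargs": {
  "rows": [
    [[10,0,0,0.03,0],[10,0,0,0.06,0],[10,0,0,0.09,0],[10,0,0,0.12,0],[10,0,0,0.12,0]]
  ]
}}

```text
clock: 20.8
ee_pos: [544.0, 272.2, 183.7]
eef_rot: [[-0.939, 0.343, -0.008], [0.343, 0.939, 0.001], [0.007, -0.002, -1.0]]
wrist_force: [0.6, -0.4, -1.9]
finger_gap: 15.5
```

```bash
python3 - <<'E'
from h import *
robot.camera('top');robot.camera('top');plan([545,271.5,169.4],70);print(robot.get_obs()['torque'])
E
```

```text
t 20.9 pos [544.3 272.3 184.5] jaw 69.9 gap 15.6 F [-0.2  0.1 -1.5] 
 shift units [-0.0071 -0.003   0.1008] yaw units -0.0004 tilt [-0.0068  0.0011]
[-0.00538161  0.00340902 -0.0545821 ]
```

Call:
{"fn": "send_rows", "kwargs": {
  "rows": [
    [[10,0,0,0.03,0],[10,0,0,0.06,0],[10,0,0,0.09,0],[10,0,0,0.1,0],[10,0,0,0.1,0]]
  ]
}}

```text
clock: 21.4
ee_pos: [544.0, 272.3, 169.1]
eef_rot: [[-0.939, 0.343, -0.007], [0.343, 0.939, 0.001], [0.007, -0.002, -1.0]]
wrist_force: [1.2, 0.7, -1.3]
finger_gap: 15.3
```

```bash
python3 - <<'E'
from h import *
robot.camera('top');robot.camera('top');robot.camera('top');plan([545,271.5,169.4],70);print(robot.get_obs()['torque'])
snap('scene','s18',(290,115,90,75),8);snap('wrist','w18');snap('top','t18')
E
```

```text
t 21.55 pos [544.2 272.4 169.7] jaw 69.9 gap 15.4 F [ 0.1 -0.8 -2. ] 
 shift units [-0.0068 -0.0037  0.0023] yaw units -0.0004 tilt [-0.0065  0.0013]
[ 0.0157113   0.00696098 -0.03301174]
```

View pics/s18.png

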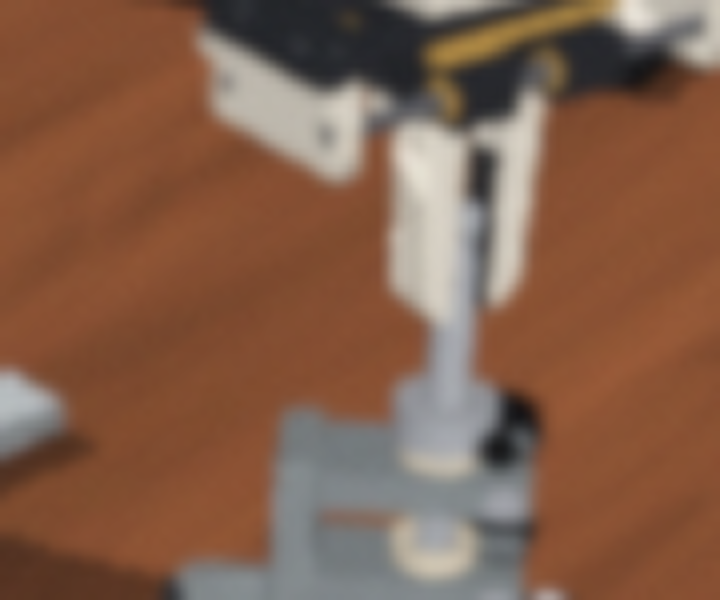

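View pics/w18.png

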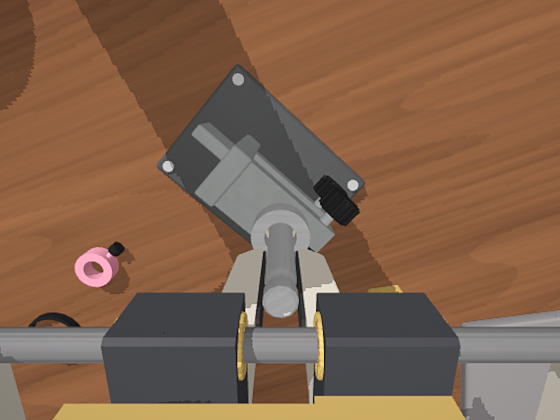

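View pics/t18.png

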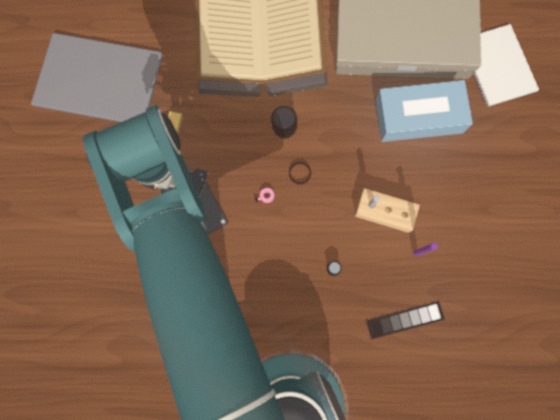

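```bash
python3 - <<'E'
from h import *
im=cv2.imread('pics/s18_raw.png');c=cal('s18')
for z in (28,48,72,116,132,208):print(z,proj(c,[543.8,272.3,z]).round(1))
cv2.imwrite('pics/s18b.png',cv2.resize(im[155:225,300:375],None,fx=8,fy=8,interpolation=2))
plan([544.2,272.4,169.4],70);print(np.abs(robot.get_obs()['joint_vel']).max())
E
```

```text
28 [342.8 194.7]
48 [343.2 189.2]
72 [343.7 182.4]
116 [344.7 169.6]
132 [345.1 164.9]
208 [346.8 141.2]
t 21.7 pos [544.2 272.3 169.7] jaw 69.9 gap 15.3 F [-0.  -0.1 -1.3] 
 shift units [0.0002 0.0005 0.002 ] yaw units -0.0004 tilt [-0.0066  0.0013]
0.0012718006246696045
```

View pics/s18b.png

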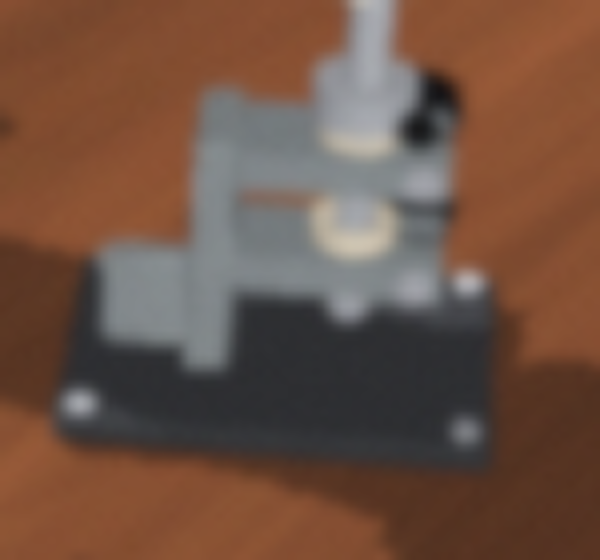

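```bash
python3 - <<'E'
from h import *
robot.close_job()
o=robot.get_obs();print(o['clock'],o['ee_pos'],o['finger_gap'],o['wrist_force'],o['torque'])
E
```

```text
the job is handed in; nothing more can be done
the job is handed in; nothing more can be done
```

The job is handed in, at about 21.7 s of the allowed 67 s. The stop collar sits flat on the upper bushing and is released. The long post is fed, bevelled end down, through the collar and both clamps, and the arm is still holding it there.

What the last checks before handing in showed:
- **Foot height:** by calculation the foot is at about 28 mm above the table, so it sticks out about 20 mm below the lower clamp. The scene picture shows it below the clamp near where it should be, within about a pixel.
- **Hanging free:** the sideways force and the moment at the wrist were about zero, the arm was still, and the post had not slipped in the grip.
- **Upright:** the tool, and so the post, leans about 0.4° (0.007 rad). The lean built up over the moves and I did not correct it.
- **Everything else:** the collar is still seated and the short post is still in the rack. The pink ring, purple rod and the other things visible in the top picture look unmoved. The arm hides the brush there and covers part of the brass bar, so I could not check those two fully.

On the way down the post touched the side of the upper bushing with about 3 N. I shifted it about 2.4 mm sideways and it then went down freely.

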